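# Lock the tube mixer's carrier on its shaft

### The job

Lock the carrier of the tube mixer on its shaft: turn the hand crank until the flat of the shaft squarely faces the leaning setscrew in the hub, and leave it there. Then take the T-handled hex key from the tube rack, seat it fully in the setscrew's socket and turn it clockwise until the screw stops, and stand the key back, fully home, in the same rack hole it came from. Leave the two tubes in the rack, and the marker, screwdriver, tape roll and jar, where they are.

Things in the scene. Friction and masses are not known exactly. Their poses are not given: they have to be found in the camera images.
- mixer: Tube mixer, fixed. Origin on the table straight below the hub's centre; own x level, pointing away from the operator's side, y along the shaft from drive housing to crank, z up. Grey base 170 x 275 x 14 mm; white housing 120 x 115 mm, 160 high, at y -70 to -185. A bearing pillar 36 mm wide, 141 high, at y 54 to 68. Nothing stands above hub or crank.
- hub_centre (a point): Centre of the hub, on the shaft axis, 120 mm above the table; mixer's axes. Aluminium hub 58 mm diameter, y -18 to 18, does not turn. The level 25 mm steel shaft runs along y with one milled flat along it (6.5 mm from the axis), seen bare on both sides of the hub. A 36 mm round boss on the hub holds the setscrew; its axis meets the shaft axis and leans 30 degrees from vertical to the mixer's -x side.
- crank (a joint): Angle of shaft and crank (rad) about the mixer's y axis. 0 = the flat squarely faces the setscrew; the crank arm then leans 0.30 rad past upright to the mixer's +x side. Growing values swing the crank's top to +x. Starts between -1.5 and -0.6, can move from -1.8 to 1.0, no mark or catch at 0; stays where it is left (friction 0.12 N m).
- crank_pin (a point): Middle of the crank's level grip pin: steel, 12 mm diameter, along the mixer's y axis from y 82.5 to 128.5 mm (this point at 105.5), 45 mm from the shaft axis. It stands out from a dark crank arm 18 mm wide (y 72.5 to 82.5) that ends 9 mm beyond the pin's axis. Nothing is outside the arm: it can be taken from above and led round with the tool upright. Axes turn with the shaft.
- setscrew (a joint): Angle of the setscrew (rad), growing as it is turned clockwise as seen from the key's handle. It starts between 0.5 and 1.0 and stops hard at 2.0, which is tight. Friction 0.05 N m; it stays where it is left.
- socket_mouth (a point): Centre of the mouth of the setscrew's hex socket, level with the boss's rim, 42 mm from the shaft axis. z points out along the screw axis (up, leaning 30 degrees from vertical to the mixer's -x side). Hexagon 12.8 mm across flats, 16 mm deep, its first 3 mm flared. The point turns with the screw: its x axis points at a corner of the hexagon, its y axis at a flat.
- socket_floor (a point): Centre of the flat floor of the hex socket, 16 mm below the mouth along the screw axis; same axes as the mouth.
- key_handle (a point): Centre of the crossbar of the T-handled hex key, which stands upright in the rack. Black flat-sided bar: 72 mm along the key's x, 16 mm along y, 18 mm along z (up, away from the tip). Below the bar: neck 15 mm diameter, 17 long; round shoulder 28 mm diameter, 6 thick. About 0.11 kg.
- key_tip (a point): Centre of the end of the hex key's blade, 77 mm below key_handle; same axes. Steel blade 12 mm across flats, two of its corners on the key's x axis (along the bar); its last 4 mm are a taper. The shoulder's underside is 45 mm above the tip.
- rack: Aluminium tube rack, fixed, 220 (own x) x 100 mm; origin on the table below its centre. Upper face 75 mm above the table, six 17 mm holes at x -65, 0, 65 in rows y -24 and 24 mm. Key and two tubes stand in row y -24 in any order; the other row is empty. The key's shoulder lies on the plate (bar centre 107 mm, tip 30 mm above the table), its bar within 20 degrees of the rack's x.
- tube_a_mid (a point): Middle of a capped sample tube standing in the rack, to be left alone: 15 mm diameter, 98 mm long, cap 17 mm, its top 120 mm above the table.
- tube_b_mid (a point): Middle of the other such tube, also to be left alone.
- marker: Marker lying on the table, 12 mm thick, 120 mm long along x, to be left alone.
- screwdriver: Screwdriver lying on the table, 170 mm long along x, to be left alone; of no use here.
- tape_roll: Roll of tape lying flat, 64 mm diameter, 19 mm high, to be left alone.
- swab_jar: Jar, 64 mm diameter, 90 mm high, to be left alone.
Mind the look-alikes: they are no part of the job. What is shaped like the part that bears key_handle but green, pink or red is not meant.

How it is judged:
By the outcome, as a careful person would: the job done as asked, in the order asked, and still so for the second after the job is handed in, with the robot touching nothing.
It also fails if it takes over 72 s, if anything falls off the work surface, if the arm or the gripper's body presses on something with over 40 N, if the wrist force passes 120 N, or if a joint passes its speed limit or range.

### The arm

A 6-joint arm with a two-finger parallel gripper is mounted at the origin on the work surface. World frame = base frame: x ahead of the robot, y to its left, z up, the work surface at z = 0. Lengths are in mm, angles in rad, forces in N, time in s.
With the tool pointing down it reaches from about 300 to 775 mm from the base axis. Payload 14.6 kg.
Tool frame: the origin (TCP) lies midway between the tips of the shut fingers; the grasp point (between the pads) lies 19 mm behind it; x points along the fingers, z is the direction in which the jaws open and shut, and the axes are right-handed (so a half turn about x gives the same grasp; the last joint's range is limited). The gripper opens to 94 mm and grips with 3 to 60 N. Pads are 16 mm wide; open, the fingers measure 119 mm over their backs; the gripper's body (75 mm by 177 mm) begins 78 mm behind the grasp point.
Start: joints at [1.229, 0.3, 1.521, -0, 1.321, -0.067], TCP at [149.243, 529.354, 205.446] pointing down, gripper open.
Joint ranges: [-3.03, 3.03], [-0.79, 2.21], [0.23, 2.52], [-1.04, 4.18], [0, 3.07], [-2.55, 2.55]. Speed limits (rad/s): [2.22, 2.22, 2.57, 3.14, 3.14, 3.14].

### API

Orientations are given as [roll, pitch, yaw] about the fixed x, y, z axes, in that order (R = Rz(yaw) Ry(pitch) Rx(roll)).
In Python, from cell import * gives the robot as it stands.
- The arm moves only by the tool play_rows, never from a script. Its argument "motion" is one flat list of numbers, 7 for each row, row after row: the turn, a rotation vector about the tool's x, y, z in rad, then the shift along the tool's x, y, z in m, then the closure, from -1 (fully open) to 1 (shut), so that 0 is half open. In form: [rx, ry, rz, x, y, z, fingers, rx, ry, rz, x, y, z, fingers, ...]. A call has 1 to 20 rows; each row shifts and turns the pose as measured when the row begins, along the tool's axes as they then stand; what a row does not reach is not made up. A row lasts 1/10 s, in which the tool goes at most 50 mm and 8.59 degrees, less where a joint would pass 70% of its speed; a pose out of reach is approached as far as the arm can. A call with a gripper value outside its range is refused whole. The fingers move at their own pace and stop on an object; "newtons" is the grip in N (left out, the last holds). Time passes only in rows, so rows that do not move let the fingers close. It gives the time, the measured TCP pose, the force and the opening at its end, in the units of the state.
- read_state(): the state, without advancing time (a new reading comes with each control period).
- camera(name): name is "scene" or "top" or "wrist"; returns (picture, depth): 384x512x3 uint8, blue, green, red; 384x512 float32, mm along the optical axis (not along the pixel's ray), 0 where there is no reading.
- camera_params(name): a dict with "fx", "fy", "cx", "cy" (pixels), "T" (4x4, takes a point from camera to world coordinates). Camera axes: x right, y down, z forward; pixel columns grow to the right and rows downward; lengths in mm; the calibration is good to about 2 mm. A picture is of the moment at which its call begins: read the wrist's pose just before it. camera_params takes no time and is no camera call; for the wrist camera it gives the pose at the moment of the call.
- sign_off(): hands the job in, once; it reports no verdict.
Trained networks look in the newest picture that a camera, given by its name, has taken for a name from the list of things; names that differ only in an ending like _2 or _b are one class to them, and where a whole thing is asked for, a point or a joint stands for the part that bears it (a point fixed in the world has none). Each returns a list of dicts, best first, with "conf" (0 to 1); they miss things now and then, are a little off and sometimes report something else, mostly with a low value. They report only what shows in the picture. A call takes as long as a camera call. They do not tell look-alikes from the thing itself.
- masks_of(camera, name): "region" (384x512 bool, what is visible of it).
- place_of(camera, name): "at" ([x, y, z] in mm, in the coordinates of the camera as it stood for that picture, good to about 4 mm: a listed point, or the origin of a listed thing).
The state is a dict: "clock": time; "joints": joint angles; "qd": joint speeds; "effort": joint torques, N m; "eef_pos": TCP position; "eef_rot": TCP orientation; "wrist_force": force on the tool from outside, world axes, zero at the start; "moment": the same for the moment, N m; "finger_gap": finger opening in mm.
Only numpy, scipy, OpenCV 4.12 (cv2) and the standard library are available. Lean on these libraries where they do the work, as an engineer would, in place of code of your own. Each camera call takes 0.05 s, during which the arm holds its last target.

## Working session

There is one attempt and no reset: what is moved stays moved. The work goes in short steps, Python scripts to look and compute and a tool call to move; the robot and the scene stay as the last step left them, time stands still between calls to the robot, and variables do not carry over. Pictures are saved under pics/ and viewed, and the job is handed in when it is done.

Besides the shell and the picture viewer there is one more tool, called after "Request:" as name(argument=value, ...) on one line, values as JSON. play_rows: Moves the arm, as the interface text tells. Its arguments: {"type":"object","properties":{"motion":{"type":"array","items":{"type":"number"}},"newtons":{"type":"number"}},"required":["motion"]}

```bash
ls; mkdir -p pics
python3 - <<'E'
from cell import *
import cv2,numpy as np
s=read_state();print(s)
for c in ["scene","top","wrist"]:
    p,d=camera(c);cv2.imwrite(f"pics/{c}0.png",p);np.save(f"pics/{c}0.npy",d)
    k=camera_params(c);print(c,k["fx"],k["cx"],k["cy"],np.round(k["T"],3).tolist())
    if c!="wrist":
      for n in ["key_handle","key_tip","crank_pin","socket_mouth","hub_centre","rack","mixer","tube_a_mid"]:
        for r in place_of(c,n)[:3]:
            w=(k["T"]@np.r_[r["at"],1])[:3];print(c,n,round(r["conf"],2),w.round(1))
E
```

```text
pics
{'clock': 0.0, 'joints': array([ 1.22936755e+00,  3.00467045e-01,  1.52159396e+00,  1.47650267e-05,
        1.32068373e+00, -6.65887313e-02]), 'qd': array([-0.00095546,  0.00260376,  0.0004217 , -0.00224792, -0.00130391,
       -0.00126442]), 'effort': array([ 1.75402347e-04, -5.31805980e+01, -3.52741742e+01,  7.08656665e-02,
        2.43156654e-02, -8.48832906e-05]), 'eef_pos': array([149.1707198 , 529.11048847, 204.88310401]), 'eef_rot': array([ 3.06259097,  1.56964416, -1.92464172]), 'wrist_force': array([ 0.31142924, -0.13588078, -0.05843217]), 'moment': array([ 0.02853713,  0.00107185, -0.01827349]), 'finger_gap': 94.13742013341846}
scene 358.6960954755263 260.1891822883722 189.83038621496783 [[-0.675, 0.523, -0.521, 933.067], [0.738, 0.479, -0.475, 417.721], [0.001, -0.705, -0.709, 662.05], [0.0, 0.0, 0.0, 1.0]]
scene key_handle 0.92 [340.5 186.1  76.9]
scene key_handle 0.86 [339.7 292.2  78.1]
scene key_handle 0.8 [462.2 246.  108.1]
scene key_tip 0.82 [342.1 188.   -3. ]
scene key_tip 0.68 [336.9 292.8  -2.2]
scene key_tip 0.49 [436.5 119.   -1.7]
scene crank_pin 0.66 [5
[... 538 characters left out ...]
handle 0.83 [337.4 295.7  75.2]
top key_handle 0.73 [460.6 246.9 107.9]
top key_handle 0.61 [339.5 187.2  82.4]
top key_tip 0.53 [340.  289.8   5.5]
top key_tip 0.36 [ 7.711e+02 -1.394e+02 -1.000e-01]
top key_tip 0.17 [ 543.3 -165.6  147.4]
top crank_pin 0.46 [ 768.8 -140.5    1.5]
top crank_pin 0.27 [528.4 248.4  71. ]
top socket_mouth 0.45 [ 530.4 -165.6  157.8]
top hub_centre 0.8 [ 551.8 -164.7  113.9]
top rack 0.58 [522.4 275.2   0.7]
top mixer 0.95 [ 547.8 -169.7    1.9]
top tube_a_mid 0.51 [591.1 253.6  71.9]
wrist 337.6313991911367 262.55434452650536 189.75746795820737 [[0.271, 0.934, 0.23, 82.798], [0.962, -0.264, -0.065, 549.352], [0.0, 0.239, -0.971, 384.387], [0.0, 0.0, 0.0, 1.0]]
```

View pics/scene0.png

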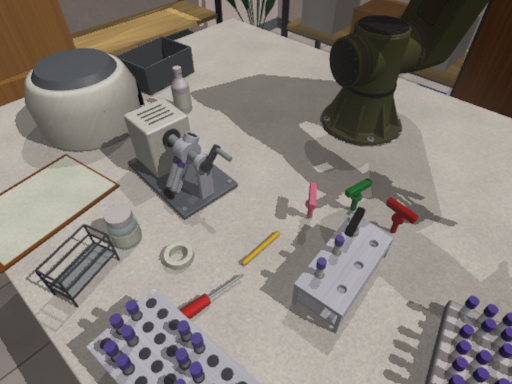

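View pics/top0.png

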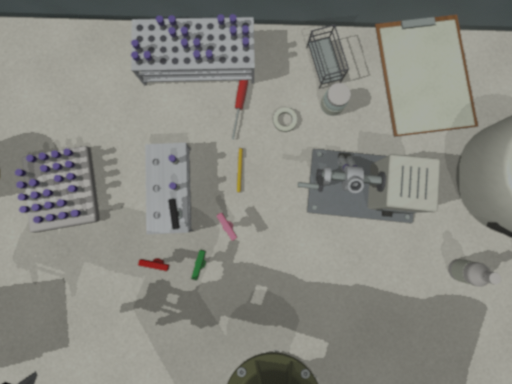

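View pics/wrist0.png

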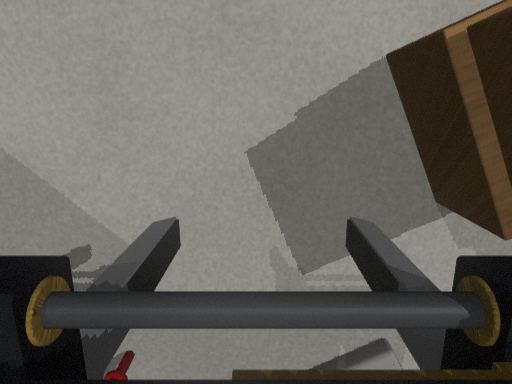

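```bash
cat > h.py <<'E'
from cell import *
import numpy as np, cv2
from scipy.spatial.transform import Rotation as Ro
np.set_printoptions(suppress=True,precision=3)
def pose():
    s=read_state(); return s, Ro.from_euler('xyz',s["eef_rot"]).as_matrix(), s["eef_pos"]
def cloud(d,k):
    v,u=np.mgrid[:384,:512]
    P=np.stack([(u-k["cx"])/k["fx"]*d,(v-k["cy"])/k["fy"]*d,d],-1)
    W=P@k["T"][:3,:3].T+k["T"][:3,3]; W[d<=0]=np.nan; return W
def proj(p,k):
    c=np.linalg.inv(k["T"])@np.r_[p,1]; return np.array([k["fx"]*c[0]/c[2]+k["cx"],k["fy"]*c[1]/c[2]+k["cy"]])
def plan(Rt,pt,n=None):
    s,R,p=pose()
    dp=R.T@(np.array(pt)-p)/1000; rv=Ro.from_matrix(R.T@Rt).as_rotvec()
    print("tool shift m",dp.round(4),"rotvec",rv.round(4),"|deg|",np.degrees(np.linalg.norm(rv)).round(1))
    return dp,rv
E
python3 - <<'E'
from h import *
s,R,p=pose();print(R)
k=camera_params("wrist");T=np.eye(4);T[:3,:3]=R;T[:3,3]=p
print("cam in tool",np.linalg.inv(T)@k["T"])
k=camera_params("top");d=np.load("pics/top0.npy");W=cloud(d,k)
def rect(m,name):
    pts=W[m][:,:2].astype(np.float32); r=cv2.minAreaRect(pts);print(name,len(pts),r,np.nanmedian(W[m][:,2]))
z=W[...,2];x=W[...,0];y=W[...,1]
rect((z>152)&(z<170)&(y<-200)&(y>-400)&(x>450)&(x<650),"housing")
rect((z>8)&(z<22)&(y<30)&(y>-270)&(x>420)&(x<660),"base")
rect((z>65)&(z<82)&(y<340)&(y>200)&(x>380)&(x<650),"rack")
rect((z>90)&(z<125)&(y<340)&(y>200)&(x>380)&(x<520),"bar")
ks=camera_params("scene");Ws=cloud(np.load("pics/scene0.npy"),ks);W=Ws
z=W[...,2];x=W[...,0];y=W[...,1]
rect((z>152)&(z<170)&(y<-200)&(y>-400)&(x>450)&(x<650),"housing")
rect((z>8)&(z<22)&(y<30)&(y>-270)&(x>420)&(x<660),"base")
rect((z>68)&(z<82)&(y<340)&(y>200)&(x>380)&(x<650),"rack")
rect((z>95)&(z<125)&(y<340)&(y>200)&(x>380)&(x<520),"bar")
p=cv2.imread("pics/top0.png");cv2.imwrite("pics/top0c.png",cv2.resize(p[135:235,290:450],None,fx=5,fy=5,interpolation=2))
p=cv2.imread("pics/scene0.png");cv2.imwrite("pics/scene0c.png",cv2.resize(p[90:220,110:260],None,fx=5,fy=4.6,interpolation=2))
E
```

```text
[[ 0.    -0.962  0.271]
 [-0.     0.271  0.962]
 [-1.    -0.    -0.   ]]
cam in tool [[  -0.      -0.239    0.971 -178.941]
 [  -0.      -0.971   -0.239   69.389]
 [   1.      -0.       0.       1.227]
 [   0.       0.       0.       1.   ]]
housing 2769 ((543.4815673828125, -294.7367858886719), (114.57775115966797, 120.1319351196289), 85.62853240966797) 161.02212145409044
base 2807 ((538.4029541015625, -178.89614868164062), (188.54110717773438, 199.0872802734375), 86.54678344726562) 14.962798055628241
rack 3274 ((523.9297485351562, 271.91119384765625), (220.45556640625, 101.24922943115234), 4.219066619873047) 76.1077451514592
bar 258 ((472.3665466308594, 244.55838012695312), (95.357666015625, 17.316925048828125), 8.878704071044922) 116.81997744215408
housing 1327 ((544.9802856445312, -293.05560302734375), (118.65834045410156, 119.49571990966797), 85.29322814941406) 159.86821794513855
base 1913 ((553.2210693359375, -173.77438354492188), (183.3087921142578, 170.84388732910156), 85.72550201416016) 13.935503168268724
rack 4495 ((524.87060546875, 273.8482971191406), (223.1370849609375, 100.83670043945312), 4.179498672485352) 74.62697041831132
bar 280 ((472.3754577636719, 247.37371826171875), (94.23847961425781, 17.953134536743164), 9.27440071105957) 114.99344907179551
```

```bash
ls pics
```

```text
scene0.npy
scene0.png
scene0c.png
top0.npy
top0.png
top0c.png
wrist0.npy
wrist0.png
```

View crops.

View pics/top0c.png

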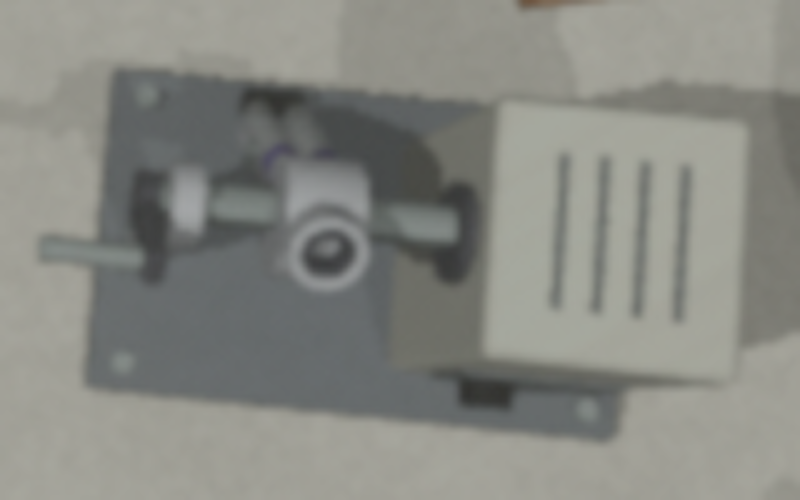

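View pics/scene0c.png

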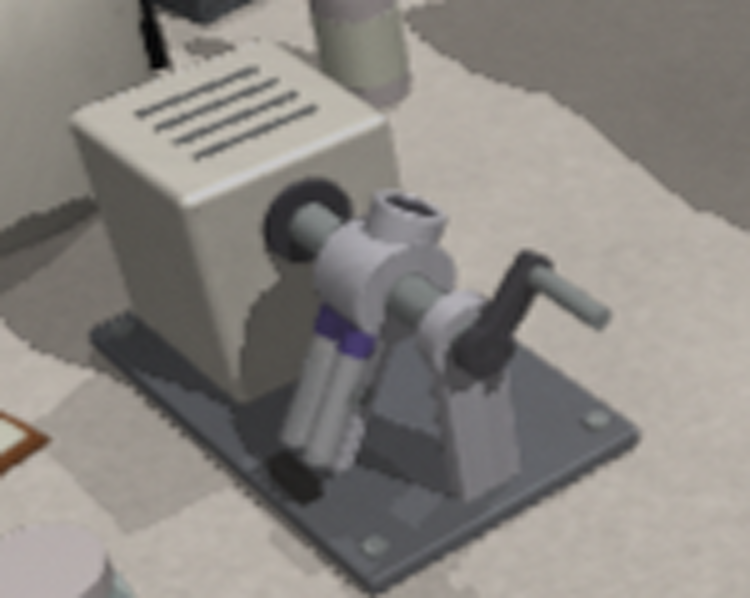

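```bash
cat >> h.py <<'E'
from scipy.linalg import logm,expm
def H(R,p):
    T=np.eye(4);T[:3,:3]=R;T[:3,3]=np.array(p)/1000;return T
def screw(Rt,pt,n):
    """identical rows of a constant-twist path"""
    s,R,p=pose(); D=np.linalg.inv(H(R,p))@H(Rt,pt)
    L=np.real(logm(D))/n; E=expm(L)
    rv=Ro.from_matrix(E[:3,:3]).as_rotvec()
    print("row x%d:"%n,np.r_[rv,E[:3,3]].round(4).tolist(),"deg/row %.2f mm/row %.1f"%(np.degrees(np.linalg.norm(rv)),1000*np.linalg.norm(E[:3,3])))
    T=H(R,p)
    for i in range(1,n+1):
        T=T@E
        if i%max(1,n//4)==0: print("  via",(T[:3,3]*1000).round(0))
yaw=np.radians(-4.5)
MX=np.array([np.cos(yaw),np.sin(yaw),0]);MY=np.array([-np.sin(yaw),np.cos(yaw),0]);MZ=np.array([0,0,1.])
HUB=np.array([554.2,-166.8,120.])
S=-0.5*MX+np.sqrt(.75)*MZ   # screw axis outward
MOUTH=HUB+42*S
def tool(x,y):
    x=np.array(x);y=np.array(y);return np.stack([x,y,np.cross(x,y)],1)
E
python3 - <<'E'
from h import *
Rt=tool(-S,MY); print(Rt)
pt=MOUTH-Rt@np.array([83,5,1.]);print(pt)
screw(Rt,pt,18)
E
```

```text
[[ 0.498  0.078  0.863]
 [-0.039  0.997 -0.068]
 [-0.866  0.     0.5  ]]
[ 490.637 -166.813  227.753]
row x18: [0.0745, -0.0243, -0.02, -0.0006, -0.0457, -0.0091] deg/row 4.63 mm/row 46.6
  via [304. 427. 211.]
  via [421. 283. 223.]
  via [490. 111. 232.]
  via [504. -75. 233.]
```

Request:
play_rows(motion=[0.0745,-0.0243,-0.02,-0.0006,-0.0457,-0.0091,-1,0.0745,-0.0243,-0.02,-0.0006,-0.0457,-0.0091,-1,0.0745,-0.0243,-0.02,-0.0006,-0.0457,-0.0091,-1,0.0745,-0.0243,-0.02,-0.0006,-0.0457,-0.0091,-1,0.0745,-0.0243,-0.02,-0.0006,-0.0457,-0.0091,-1,0.0745,-0.0243,-0.02,-0.0006,-0.0457,-0.0091,-1,0.0745,-0.0243,-0.02,-0.0006,-0.0457,-0.0091,-1,0.0745,-0.0243,-0.02,-0.0006,-0.0457,-0.0091,-1,0.0745,-0.0243,-0.02,-0.0006,-0.0457,-0.0091,-1,0.0745,-0.0243,-0.02,-0.0006,-0.0457,-0.0091,-1,0.0745,-0.0243,-0.02,-0.0006,-0.0457,-0.0091,-1,0.0745,-0.0243,-0.02,-0.0006,-0.0457,-0.0091,-1,0.0745,-0.0243,-0.02,-0.0006,-0.0457,-0.0091,-1,0.0745,-0.0243,-0.02,-0.0006,-0.0457,-0.0091,-1,0.0745,-0.0243,-0.02,-0.0006,-0.0457,-0.0091,-1,0.0745,-0.0243,-0.02,-0.0006,-0.0457,-0.0091,-1,0.0745,-0.0243,-0.02,-0.0006,-0.0457,-0.0091,-1,0.0745,-0.0243,-0.02,-0.0006,-0.0457,-0.0091,-1])

```text
clock: 2.75
eef_pos: [484.1, -194.8, 228.9]
eef_rot: [0.021, 1.02, -0.108]
wrist_force: [0.7, -1.2, -0.2]
finger_gap: 93.6
```

Run:
```python
from h import *
s,R,p=pose();print(s["clock"],p,s["joints"],s["wrist_force"]);
Rt=tool(-S,MY);pt=MOUTH-Rt@np.array([83,5,1.])
screw(Rt,pt,3)
```

```text
2.75 [ 484.062 -194.795  228.889] [-0.576 -0.056  1.961  0.348  0.766 -0.642] [ 0.692 -1.178 -0.186]
row x3: [-0.0154, 0.0091, 0.005, 0.001, 0.0095, 0.0008] deg/row 1.06 mm/row 9.6
  via [ 486. -186.  229.]
  via [ 489. -176.  228.]
  via [ 491. -167.  228.]
```

Request:
play_rows(motion=[-0.0154,0.0091,0.005,0.001,0.0095,0.0008,-1,-0.0154,0.0091,0.005,0.001,0.0095,0.0008,-1,-0.0154,0.0091,0.005,0.001,0.0095,0.0008,-1,0,0,0,0,0,0,-1])

```text
clock: 3.15
eef_pos: [489.6, -169.6, 227.4]
eef_rot: [-0.001, 1.049, -0.085]
wrist_force: [0.0, 0.0, -0.5]
finger_gap: 94.3
```

Run:
```python
from h import *
s,R,p=pose();print(s["clock"],p,s["joints"],s["qd"])
k=camera_params("wrist");P,d=camera("wrist");s2,R2,p2=pose();print(p2)
cv2.imwrite("pics/w1.png",P);np.save("pics/w1.npy",d);np.save("pics/w1T.npy",k["T"])
print("mouth",proj(MOUTH,k),"hub",proj(HUB,k), proj(HUB+56*S,k))
cv2.imwrite("pics/w1b.png",cv2.resize(P,(800,600),interpolation=2))
```

```text
3.15 [ 489.577 -169.645  227.443] [-0.513 -0.055  1.954  0.298  0.784 -0.592] [ 0.013 -0.004  0.     0.001 -0.003 -0.005]
[ 489.551 -169.897  227.47 ]
mouth [265.272 186.867] hub [264.957 176.203] [265.399 191.176]
```

View pics/w1b.png

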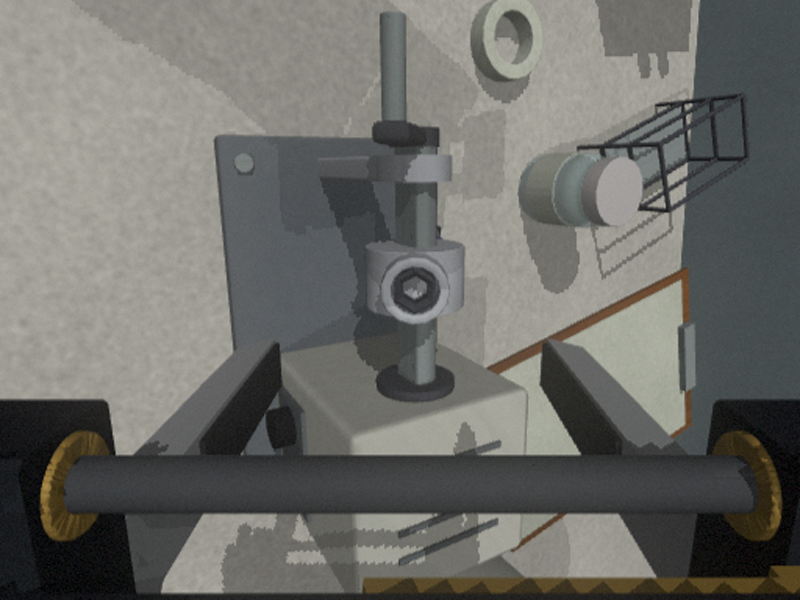

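Run:
```python
from h import *
P=cv2.imread("pics/w1.png")
c=P[164:208,243:287];g=cv2.resize(c,(700,700),interpolation=cv2.INTER_CUBIC)
g=cv2.convertScaleAbs(g,alpha=1.5);cv2.imwrite("pics/w1h.png",g)
k=dict(camera_params("wrist"));k["T"]=np.load("pics/w1T.npy")
d=np.load("pics/w1.npy");W=cloud(d,k)
A=np.stack([MX,MY,MZ],1)
L=(W-HUB)@A  # mixer coords
# boss rim plane
B=np.cross(MY,S)# in-plane x
h=(W-HUB)@S; u=(W-HUB)@B; v=(W-HUB)@MY
m=(abs(h-42)<5)&(np.hypot(u,v)<22)
print("rim",m.sum(),np.nanmedian(h[m]), (u[m].max()+u[m].min())/2,(v[m].max()+v[m].min())/2)
r,c=cv2.minEnclosingCircle(np.stack([u[m],v[m]],1).astype(np.float32));print(r,c)
# shaft
for lo,hi in((20,50),(-60,-22)):
    q=(L[...,1]>lo)&(L[...,1]<hi)&(np.hypot(L[...,0],L[...,2])<18)&(L[...,2]>0)
    X=L[q];print(lo,q.sum())
    ang=np.degrees(np.arctan2(X[:,0],X[:,2]));rad=np.hypot(X[:,0],X[:,2])
    for a in range(-100,60,10):
        w=(ang>=a)&(ang<a+10)
        if w.sum()>3: print(a,w.sum(),np.median(rad[w]).round(2))
# pin
q=(L[...,1]>84)&(L[...,1]<130)&(L[...,2]>100-120)&(L[...,2]<60)&(abs(L[...,0])<60)
X=L[q];print("pin",q.sum(),np.median(X,0),X[:,1].min(),X[:,1].max());
for n in ["crank_pin","socket_mouth","hub_centre","socket_floor"]:
    for r in place_of("wrist",n)[:2]:
        w=(k["T"]@np.r_[r["at"],1])[:3];print(n,round(r["conf"],2),w.round(1),((w-HUB)@A).round(1))
```

```text
rim 1247 41.117317624599025 0.27294402753030766 1.0630905047678478
(-0.0394924096763134, 0.8337816596031189) 17.8695125579834
20 692
-90 28 6.46
-80 20 6.37
-70 23 7.03
-60 32 7.52
-50 43 8.88
-40 60 10.93
-30 104 12.29
-20 78 12.24
-10 77 12.3
0 70 12.22
10 54 12.13
20 53 12.4
30 33 12.33
40 15 12.26
-60 677
-90 19 6.11
-80 21 6.51
-70 28 6.89
-60 33 7.68
-50 39 9.0
-40 70 11.2
-30 71 12.0
-20 75 12.23
-10 77 12.24
0 66 12.19
10 66 12.25
20 38 12.42
30 40 12.31
40 28 12.44
50 6 12.33
pin 1122 [-33.    107.536  37.786] 84.11037286304123 129.1118974507186
crank_pin 0.63 [536.6 -58.5 153.5] [-26.  106.6  33.5]
socket_mouth 0.86 [ 533.6 -159.3  158.9] [-21.1   5.8  38.9]
hub_centre 0.88 [ 556.7 -169.8  121.8] [ 2.8 -2.8  1.8]
socket_floor 0.83 [ 542.1 -168.4  144.6] [-11.9  -2.5  24.6]
socket_floor 0.74 [ 766.1 -145.5    2.6] [ 209.6   37.8 -117.4]
```

View pics/w1h.png

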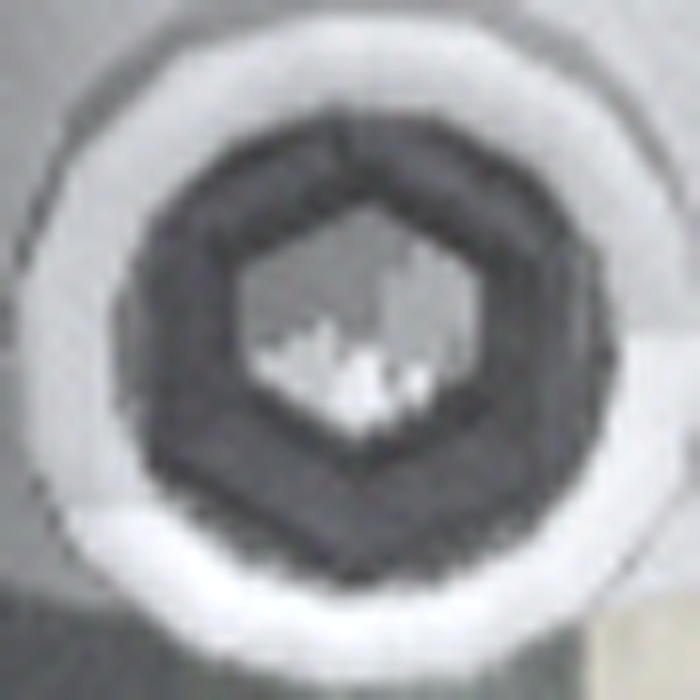

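Run:
```python
from h import *
P=cv2.imread("pics/w1.png")
c=P[164:208,243:287];g=cv2.cvtColor(cv2.resize(c,(700,700),interpolation=cv2.INTER_CUBIC),cv2.COLOR_BGR2GRAY)
print([g[y,x] for x,y in((360,300),(360,400),(200,350),(360,500),(430,300))])
from scipy.optimize import minimize
f=cv2.GaussianBlur(g,(0,0),6).astype(float)
yy,xx=np.mgrid[:700,:700]
best=[]
def sc(p):
    cx,cy,a,t=p
    dx,dy=xx-cx,yy-cy; r=np.max([dx*np.cos(t+i*np.pi/3)+dy*np.sin(t+i*np.pi/3) for i in range(6)],0)
    i=(r<a)&(r>a-25);o=(r>a)&(r<a+25)
    return f[o].mean()-np.minimum(f[i],110).mean()
for t in np.radians(range(-30,30,5)):
    r=minimize(sc,[361,322,105,t],method="Nelder-Mead",options=dict(initial_simplex=np.array([[361,322,105,t],[371,322,105,t],[361,332,105,t],[361,322,112,t],[361,322,105,t+.1]])));best.append((r.fun,r.x.round(3).tolist(),np.degrees(r.x[3]).round(1)))
best.sort();print(best[:4])
A=np.stack([MX,MY,MZ],1)
a=-0.69
G=HUB+A@np.array([45*np.sin(a),108,45*np.cos(a)])
Rt=tool(-MZ,MY)
print("grasp",G,"TCP",G-[0,0,19])
screw(Rt,G+[0,0,-19+70],6)
```

```text
[np.uint8(92), np.uint8(157), np.uint8(57), np.uint8(61), np.uint8(114)]
[(np.float64(-34.63550372891695), [361.753, 323.097, 105.952, 0.06], np.float64(3.4)), (np.float64(-34.63260278742714), [361.61, 323.154, 105.941, 0.06], np.float64(3.4)), (np.float64(-34.626040141390234), [361.074, 322.931, 106.402, 0.06], np.float64(3.4)), (np.float64(-34.61904876915886), [361.518, 323.248, 105.934, 0.06], np.float64(3.4))]
grasp [534.118 -56.886 154.706] TCP [534.118 -56.886 135.706]
row x6: [-0.0015, 0.0871, 0.0004, 0.0052, 0.0196, 0.0046] deg/row 4.99 mm/row 20.8
  via [ 497. -152.  225.]
  via [ 505. -133.  222.]
  via [ 513. -114.  219.]
  via [521. -95. 215.]
  via [528. -76. 211.]
  via [534. -57. 206.]
```

Request:
play_rows(motion=[-0.0015,0.0871,0.0004,0.0052,0.0196,0.0046,-1,-0.0015,0.0871,0.0004,0.0052,0.0196,0.0046,-1,-0.0015,0.0871,0.0004,0.0052,0.0196,0.0046,-1,-0.0015,0.0871,0.0004,0.0052,0.0196,0.0046,-1,-0.0015,0.0871,0.0004,0.0052,0.0196,0.0046,-1,-0.0015,0.0871,0.0004,0.0052,0.0196,0.0046,-1,0,0,0,0,0,0,-1])

```text
clock: 4.1
eef_pos: [535.4, -53.1, 205.3]
eef_rot: [-2.904, 1.551, -2.985]
wrist_force: [-0.4, 0.4, 0.5]
finger_gap: 94.1
```

Run:
```python
from h import *
s,R,p=pose();print(s["clock"],p,s["joints"],R)
A=np.stack([MX,MY,MZ],1);a=-0.69
G=HUB+A@np.array([45*np.sin(a),108,45*np.cos(a)]);Rt=tool(-MZ,MY)
plan(Rt,G+[0,0,-19])
k=camera_params("wrist");P,d=camera("wrist");W=cloud(d,k);L=(W-HUB)@A
q=(L[...,1]>90)&(L[...,1]<126)&(L[...,2]>10)&(L[...,2]<60)&(abs(L[...,0])<60)
X=L[q];print(q.sum())
from scipy.optimize import least_squares
r=least_squares(lambda c:np.hypot(X[:,0]-c[0],X[:,2]-c[1])-6,[-28,34],loss="soft_l1");print("pin c",r.x,r.cost,np.hypot(*r.x),np.arctan2(*r.x))
cv2.imwrite("pics/w2.png",P)
```

```text
4.1 [535.356 -53.098 205.328] [-0.164  0.285  1.541 -0.006  1.335 -0.081] [[-0.02   0.081  0.997]
 [-0.003  0.997 -0.081]
 [-1.    -0.005 -0.019]]
tool shift m [ 0.07  -0.004  0.   ] rotvec [-0.003 -0.019  0.005] |deg| 1.1
778
pin c [-30.33   32.805] 90.57304986002914 44.67796266407512 -0.7462195212732853
```

View pics/w2.png

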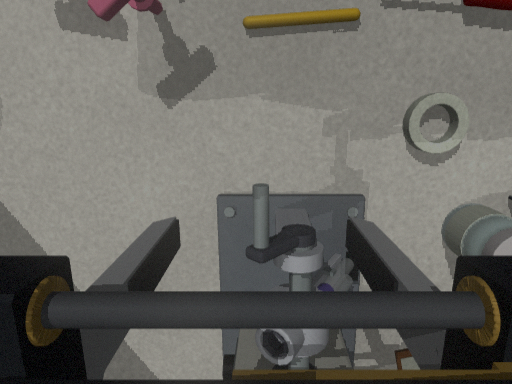

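Request:
play_rows(motion=[0,-0.0038,0,0.0143,-0.0008,-0.0005,-1,0,-0.0038,0,0.0143,-0.0008,-0.0005,-1,0,-0.0038,0,0.0143,-0.0008,-0.0005,-1,0,-0.0038,0,0.0143,-0.0008,-0.0005,-1,0,-0.0038,0,0.0143,-0.0008,-0.0005,-1,0,0,0,0,0,0,-1])

```text
clock: 4.75
eef_pos: [530.3, -61.8, 133.8]
eef_rot: [-0.332, 1.555, -0.416]
wrist_force: [0.1, -1.3, -0.3]
finger_gap: 94.0
```

```bash
cat >> h.py <<'E'
A=np.stack([MX,MY,MZ],1)
def rep():
    s,R,p=pose();g=p-19*R[:,0]
    print("t",s["clock"],"tcp",p.round(1),"grasp in mixer",((g-HUB)@A).round(2),"F",s["wrist_force"].round(1),"M",s["moment"].round(2),"gap",round(s["finger_gap"],1),"j",s["joints"].round(2))
    return s,R,p
E
python3 -c "
from h import *
rep()"
```

```text
t 4.75 tcp [530.3 -61.8 133.8] grasp in mixer [-32.36 102.95  32.77] F [ 0.1 -1.3 -0.3] M [-0.04  0.04 -0.  ] gap 94.0 j [-0.18  0.33  1.66 -0.    1.14 -0.1 ]
```

Request:
play_rows(motion=[0,0,0,0,0.003,0.002,1,0,0,0,0,0,0,1,0,0,0,0,0,0,1,0,0,0,0,0,0,1,0,0,0,0,0,0,1,0,0,0,0,0,0,1,0,0,0,0,0,0,1,0,0,0,0,0,0,1], newtons=15)

```text
clock: 5.55
eef_pos: [533.6, -59.7, 137.5]
eef_rot: [-0.256, 1.549, -0.34]
wrist_force: [-0.6, -0.1, -0.3]
finger_gap: 33.3
```

```bash
python3 -c "
from h import *
rep()"
```

```text
t 5.55 tcp [533.6 -59.7 137.5] grasp in mixer [-29.31 105.26  36.52] F [-0.6 -0.1 -0.3] M [-0.11  0.08 -0.04] gap 33.3 j [-0.18  0.32  1.65 -0.    1.14 -0.09]
```

Request:
play_rows(motion=[0,0,0,0.002,0,0,1,0,0,0,0.001,0,0,1,0,0,0,0,0,0,1,0,0,0,0,0,0,1,0,0,0,0,0,0,1])

```text
clock: 6.05
eef_pos: [532.9, -59.6, 134.3]
eef_rot: [-0.284, 1.551, -0.368]
wrist_force: [0.3, 0.8, 0.8]
finger_gap: 11.2
```

```bash
python3 -c "
from h import *
rep()"
```

```text
t 6.05 tcp [532.9 -59.6 134.3] grasp in mixer [-29.99 105.26  33.26] F [0.3 0.8 0.8] M [-0.04  0.19 -0.01] gap 11.2 j [-0.18  0.33  1.66 -0.    1.14 -0.09]
```

Request:
play_rows(motion=[0,0,0,-0.0025,0,0.003,1,0,0,0,-0.0022,0,0.0032,1,0,0,0,-0.0019,0,0.0034,1,0,0,0,-0.0016,0,0.0035,1,0,0,0,-0.0013,0,0.0036,1,0,0,0,-0.001,0,0.0037,1,0,0,0,-0.0007,0,0.0038,1,0,0,0,-0.0003,0,0.0039,1])

```text
clock: 6.85
eef_pos: [554.6, -61.4, 146.4]
eef_rot: [-2.004, 1.565, -2.088]
wrist_force: [-7.2, 0.1, 5.9]
finger_gap: 11.4
```

```bash
python3 -c "
from h import *
rep()"
```

```text
t 6.85 tcp [554.6 -61.4 146.4] grasp in mixer [ -7.8  105.17  45.41] F [-7.2  0.1  5.9] M [-0.02  1.5  -0.04] gap 11.4 j [-0.17  0.37  1.57 -0.01  1.2  -0.09]
```

Request:
play_rows(motion=[0,0,0,-0.0003,0,0.0038,1,0,0,0,0,0,0.0038,1,0,0,0,0.0002,0,0.0038,1,0,0,0,0.0004,0,0.0038,1,0,0,0,0.0008,0,0.0035,1,0,0,0,0.0004,0,0.0015,1,0,0,0,0,0,0,1])

```text
clock: 7.55
eef_pos: [573.5, -63.2, 145.6]
eef_rot: [-2.655, 1.559, -2.739]
wrist_force: [-2.4, -0.4, 1.5]
finger_gap: 11.4
```

```bash
cat >> h.py <<'E'
def flat(W):
    from scipy.optimize import least_squares
    L=(W-HUB)@A
    for lo,hi in((22,48),(-58,-22)):
        q=(L[...,1]>lo)&(L[...,1]<hi)&(np.hypot(L[...,0],L[...,2])<16)&(L[...,2]>-5)
        X=L[q]
        if len(X)<80: print("few",len(X));continue
        # model: round cylinder c, radius 12.5, cut by plane at 6.5 with normal angle a
        best=None
        for a0 in (-1.2,-.8,-.5,-.2,.2):
            def f(p):
                x=X[:,0]-p[1];z=X[:,2]-p[2]
                return np.maximum(np.hypot(x,z)-12.5, x*np.sin(p[0])+z*np.cos(p[0])-6.5)
            r=least_squares(f,[a0,0,0],loss="soft_l1",f_scale=.5)
            if best is None or r.cost<best.cost:best=r
        print("flat",lo,len(X),"angle deg",np.degrees(best.x[0]).round(2),"crank",(best.x[0]+np.pi/6).round(4),"axis off",best.x[1:].round(2),"rms",np.sqrt(np.mean(f(best.x)**2)).round(2))
E
python3 - <<'E'
from h import *
rep()
k=camera_params("wrist");P,d=camera("wrist");W=cloud(d,k);flat(W);cv2.imwrite("pics/w3.png",P)
k=camera_params("top");P,d=camera("top");W=cloud(d,k);flat(W)
k=camera_params("scene");P,d=camera("scene");W=cloud(d,k);flat(W)
k["T"]=np.load("pics/w1T.npy");k2=camera_params("wrist");k2=dict(k2);k2["T"]=k["T"];flat(cloud(np.load("pics/w1.npy"),k2))
E
```

```text
t 7.55 tcp [573.5 -63.2 145.6] grasp in mixer [ 11.34 104.88  44.61] F [-2.4 -0.4  1.5] M [-0.1   0.54  0.01] gap 11.4 j [-0.17  0.42  1.5  -0.01  1.23 -0.08]
flat 22 263 angle deg -32.53 crank -0.0441 axis off [-0.01 -0.36] rms 0.43
few 0
few 4
few 18
few 57
few 0
flat 22 684 angle deg -89.16 crank -1.0325 axis off [ 0.08 -0.2 ] rms 0.51
flat -58 719 angle deg -89.15 crank -1.0324 axis off [ 0.24 -0.3 ] rms 0.46
```

View pics/w3.png

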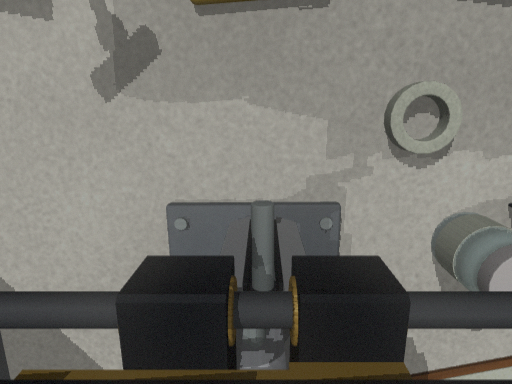

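Request:
play_rows(motion=[0,0,0,0.0003,0,0.0014,1,0,0,0,0.0002,0,0.0009,1,0,0,0,0,0,0.0002,1,0,0,0,0,0,0,1])

```text
clock: 8.1
eef_pos: [575.7, -63.4, 145.3]
eef_rot: [-2.672, 1.558, -2.756]
wrist_force: [-4.1, 0.7, 2.9]
finger_gap: 11.6
```

Run:
```python
from h import *
rep()
for i in range(2):
    k=camera_params("wrist");P,d=camera("wrist");W=cloud(d,k);flat(W)
    rep()
```

```text
t 8.1 tcp [575.7 -63.4 145.3] grasp in mixer [ 13.5  104.9   44.27] F [-4.1  0.7  2.9] M [0.   0.92 0.08] gap 11.6 j [-0.17  0.42  1.5  -0.01  1.23 -0.08]
flat 22 242 angle deg -30.31 crank -0.0055 axis off [ 0.06 -0.48] rms 0.42
few 0
t 8.15 tcp [575.7 -63.4 145.3] grasp in mixer [ 13.51 104.88  44.32] F [-4.6 -0.2  3. ] M [-0.02  0.96  0.03] gap 11.8 j [-0.17  0.42  1.5  -0.01  1.23 -0.08]
flat 22 240 angle deg -31.15 crank -0.02 axis off [ 0.09 -0.5 ] rms 0.44
few 0
t 8.2 tcp [575.7 -63.4 145.3] grasp in mixer [ 13.51 104.85  44.28] F [-3.9  0.   2.6] M [-0.05  0.93  0.01] gap 11.5 j [-0.17  0.42  1.5  -0.01  1.23 -0.08]
```

Request:
play_rows(motion=[0,0,0,0,0,0,-1,0,0,0,0,0,0,-1,0,0,0,0,0,0,-1,0,0,0,0,0,0,-1,0,0,0,-0.01,0,0,-1,0,0,0,-0.02,0,0,-1,0,0,0,-0.03,0,0,-1,0,0,0,-0.03,0,0,-1])

```text
clock: 9.0
eef_pos: [576.3, -62.8, 236.0]
eef_rot: [-2.812, 1.555, -2.896]
wrist_force: [0.5, 0.1, 0.4]
finger_gap: 71.9
```

Run:
```python
from h import *
rep()
Rt=tool(-S,MY);pt=MOUTH-Rt@np.array([75,0,1.]);print(pt)
screw(Rt,pt,7)
```

```text
t 9.0 tcp [576.3 -62.8 236. ] grasp in mixer [ 14.13 105.53 134.95] F [0.5 0.1 0.4] M [-0.06  0.05  0.01] gap 71.9 j [-0.17  0.35  1.38 -0.01  1.42 -0.08]
[ 495.017 -162.142  220.825]
row x7: [-0.0006, -0.0769, 0.0009, -0.0001, -0.0151, -0.0108] deg/row 4.41 mm/row 18.5
  via [564. -77. 236.]
  via [552. -91. 236.]
  via [ 540. -105.  234.]
  via [ 529. -119.  232.]
  via [ 517. -134.  229.]
  via [ 506. -148.  225.]
  via [ 495. -162.  221.]
```

Request:
play_rows(motion=[-0.0006,-0.0769,0.0009,-0.0001,-0.0151,-0.0108,-1,-0.0006,-0.0769,0.0009,-0.0001,-0.0151,-0.0108,-1,-0.0006,-0.0769,0.0009,-0.0001,-0.0151,-0.0108,-1,-0.0006,-0.0769,0.0009,-0.0001,-0.0151,-0.0108,-1,-0.0006,-0.0769,0.0009,-0.0001,-0.0151,-0.0108,-1,-0.0006,-0.0769,0.0009,-0.0001,-0.0151,-0.0108,-1,-0.0006,-0.0769,0.0009,-0.0001,-0.0151,-0.0108,-1,0,0,0,0,0,0,-1,0,0,0,0,0,0,-1])

```text
clock: 9.9
eef_pos: [495.1, -166.2, 233.5]
eef_rot: [-0.014, 1.008, -0.091]
wrist_force: [-0.0, -0.6, 0.1]
finger_gap: 94.0
```

```bash
cat >> h.py <<'E'
def rim(W):
    B=np.cross(MY,S)
    h=(W-HUB)@S; u=(W-HUB)@B; v=(W-HUB)@MY
    m=(abs(h-42)<4)&(np.hypot(u,v)<22)
    c,r=cv2.minEnclosingCircle(np.stack([u[m],v[m]],1).astype(np.float32))
    print("rim",m.sum(),"h",np.median(h[m]).round(2),"u,v",np.round(c,2),"r",round(r,2))
    return m
E
python3 - <<'E'
from h import *
s,R,p=rep()
np.save("pics/w4R.npy",H(R,p))
k=camera_params("wrist");P,d=camera("wrist");W=cloud(d,k);flat(W);rim(W)
s,R,p=rep()
cv2.imwrite("pics/w4.png",P);np.save("pics/w4.npy",d);np.save("pics/w4T.npy",k["T"])
m=proj(MOUTH,k);print(m, proj(MOUTH-3*S,k),proj(MOUTH-16*S,k))
c=np.round(m).astype(int)
g=cv2.resize(P[c[1]-40:c[1]+40,c[0]-40:c[0]+40],(720,720),interpolation=cv2.INTER_CUBIC);cv2.imwrite("pics/w4c.png",cv2.convertScaleAbs(g,alpha=1.4))
E
```

```text
t 9.9 tcp [ 495.1 -166.2  233.5] grasp in mixer [-69.09  -3.92 129.53] F [-0.  -0.6  0.1] M [-0.05  0.27  0.  ] gap 94.0 j [-0.51 -0.07  1.97  0.32  0.75 -0.61]
flat 22 782 angle deg -30.67 crank -0.0116 axis off [ 0.06 -0.31] rms 0.66
flat -58 818 angle deg -29.82 crank 0.0031 axis off [ 0.27 -0.28] rms 0.63
rim 1170 h 41.17 u,v [-0.16  0.56] r 18.14
t 9.95 tcp [ 495.3 -166.   233.3] grasp in mixer [-68.94  -3.67 129.36] F [-0.  -0.8  0.1] M [-0.05  0.29 -0.  ] gap 93.8 j [-0.51 -0.07  1.97  0.32  0.75 -0.61]
[251.592 190.496] [251.56  189.588] [251.429 185.865]
```

View pics/w4c.png

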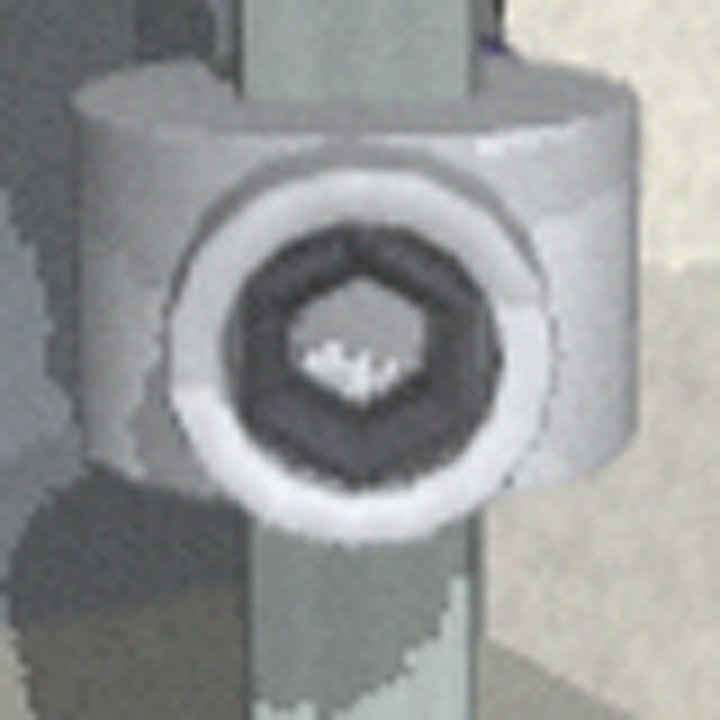

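Run:
```python
from h import *
from scipy.optimize import minimize
B=np.cross(MY,S)
def run(img,T,cen):
    k=dict(camera_params("wrist"));k["T"]=T
    P=cv2.imread(img);g=cv2.cvtColor(P,cv2.COLOR_BGR2GRAY).astype(np.float32)
    # rectified patch on plane 3 mm below mouth: 0.1 mm/px, 300x300
    M0=MOUTH-3*S
    a=np.arange(-150,150)*.1
    U,V=np.meshgrid(a,-a)
    pts=M0+U[...,None]*B+V[...,None]*MY
    c=(pts-T[:3,3])@T[:3,:3]
    mx=(k["fx"]*c[...,0]/c[...,2]+k["cx"]).astype(np.float32);my=(k["fy"]*c[...,1]/c[...,2]+k["cy"]).astype(np.float32)
    q=cv2.remap(g,mx,my,cv2.INTER_CUBIC)
    cv2.imwrite(img[:-4]+"_r.png",cv2.resize(np.clip(q*1.5,0,255),(700,700)))
    f=cv2.GaussianBlur(q,(0,0),3).astype(float)
    def sc(p):
        dx,dy=U-p[0],V-p[1]; r=np.max([dx*np.cos(p[3]+i*np.pi/3)+dy*np.sin(p[3]+i*np.pi/3) for i in range(6)],0)
        i=(r<p[2])&(r>p[2]-1.2);o=(r>p[2])&(r<p[2]+1.2)
        return f[o].mean()-np.minimum(f[i],105).mean()
    best=[]
    for t in np.radians(range(-30,30,6)):
        x0=[0,0,5.5,t];r=minimize(sc,x0,method="Nelder-Mead",options=dict(initial_simplex=np.array([x0,[.6,0,5.5,t],[0,.6,5.5,t],[0,0,6.2,t],[0,0,5.5,t+.12]])));best.append((r.fun,r.x.round(3).tolist(),np.degrees(r.x[3])))
    best.sort();print(img,best[0],best[1][2])
run("pics/w1.png",np.load("pics/w1T.npy"),0)
run("pics/w4.png",np.load("pics/w4T.npy"),0)
```

```text
pics/w1.png (np.float64(-32.92564109897276), [-0.002, 1.736, 5.506, -0.002], np.float64(-0.11101456360505978)) -3.570805298116514
pics/w4.png (np.float64(-36.6258054491531), [0.047, 1.816, 5.36, -1.046], np.float64(-59.930568200919936)) -0.2518417806360892[ WARN:0@0.189] global loadsave.cpp:1063 imwrite_ Unsupported depth image for selected encoder is fallbacked to CV_8U.
```

View pics/w4_r.png

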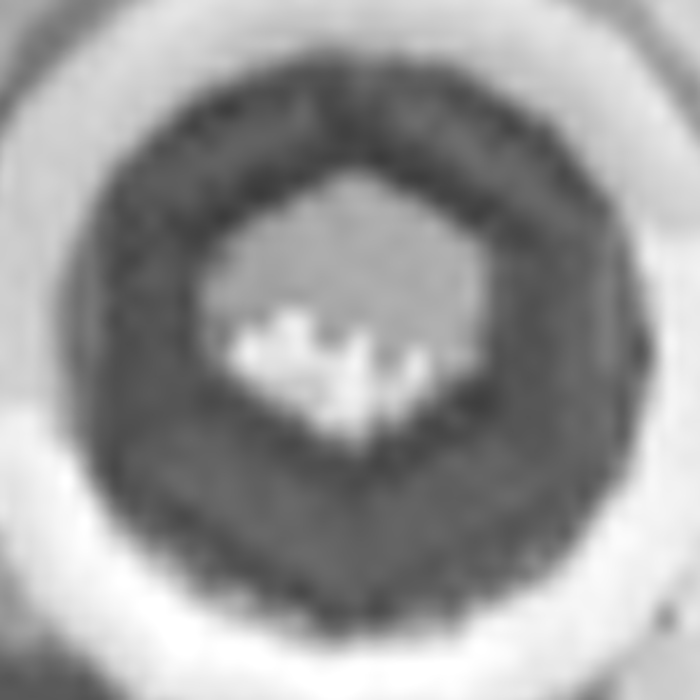

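```bash
cat >> h.py <<'E'
HUB=HUB+0.15*MX-0.3*MZ+0.5*MY; MOUTH=HUB+42*S
E
python3 - <<'E'
from h import *
for c in("top","scene"):
    W=cloud(np.load(f"pics/{c}0.npy"),camera_params(c));z=W[...,2]
    m=(z>95)&(z<125)&(W[...,1]<300)&(W[...,1]>200)&(W[...,0]>400)&(W[...,0]<508)
    mt=m&(z>112);q=W[mt];r=cv2.minAreaRect(q[:,:2].astype(np.float32));print(c,mt.sum(),r,np.median(q[:,2]))
    print(np.unique(np.round(q[:,0]/10)))
rep()
Y=np.radians(4.2);bar=np.radians(9)
# tool z along bar perpendicular
K=np.array([461.3,244.5,107.])
bx=np.array([np.cos(bar),np.sin(bar),0]);
for sg in (1,):
    Rt=tool([0,0,-1.],-bx*sg)  # tool y along -bar => z=?
    print(Rt)
E
```

```text
top 218 ((460.4142150878906, 242.76438903808594), (70.74628448486328, 16.340227127075195), 10.113798141479492) 117.01784224575016
[43. 44. 45. 46. 47. 48. 49.]
scene 224 ((461.6504211425781, 245.73992919921875), (72.26285552978516, 16.017824172973633), 11.351306915283203) 115.29790171851698
[43. 44. 45. 46. 47. 48. 49. 50.]
t 9.95 tcp [ 495.3 -166.   233.3] grasp in mixer [-69.09  -4.17 129.66] F [-0.  -0.8  0.1] M [-0.05  0.29 -0.  ] gap 93.8 j [-0.51 -0.07  1.97  0.32  0.75 -0.61]
[[ 0.    -0.988 -0.156]
 [ 0.    -0.156  0.988]
 [-1.    -0.     0.   ]]
```

Run:
```python
from h import *
bar=np.radians(10.7);bx=np.array([np.cos(bar),np.sin(bar),0])
screw(tool([0,0,-1.],-bx),[461,244.3,192],15)
```

```text
row x15: [-0.1186, 0.0258, 0.0347, 0.0064, 0.0246, 0.0195] deg/row 7.23 mm/row 32.1
  via [552. -90. 243.]
  via [579.   2. 242.]
  via [571.  97. 230.]
  via [530. 181. 212.]
  via [461. 244. 192.]
```

Request:
play_rows(motion=[-0.1186,0.0258,0.0347,0.0064,0.0246,0.0195,-1,-0.1186,0.0258,0.0347,0.0064,0.0246,0.0195,-1,-0.1186,0.0258,0.0347,0.0064,0.0246,0.0195,-1,-0.1186,0.0258,0.0347,0.0064,0.0246,0.0195,-1,-0.1186,0.0258,0.0347,0.0064,0.0246,0.0195,-1,-0.1186,0.0258,0.0347,0.0064,0.0246,0.0195,-1,-0.1186,0.0258,0.0347,0.0064,0.0246,0.0195,-1,-0.1186,0.0258,0.0347,0.0064,0.0246,0.0195,-1,-0.1186,0.0258,0.0347,0.0064,0.0246,0.0195,-1,-0.1186,0.0258,0.0347,0.0064,0.0246,0.0195,-1,-0.1186,0.0258,0.0347,0.0064,0.0246,0.0195,-1,-0.1186,0.0258,0.0347,0.0064,0.0246,0.0195,-1,-0.1186,0.0258,0.0347,0.0064,0.0246,0.0195,-1,-0.1186,0.0258,0.0347,0.0064,0.0246,0.0195,-1,-0.1186,0.0258,0.0347,0.0064,0.0246,0.0195,-1])

```text
clock: 11.45
eef_pos: [454.9, 262.1, 195.2]
eef_rot: [2.39, 1.535, -2.061]
wrist_force: [0.7, 0.2, 0.1]
finger_gap: 93.8
```

Run:
```python
from h import *
rep()
bar=np.radians(10.7);bx=np.array([np.cos(bar),np.sin(bar),0])
screw(tool([0,0,-1.],-bx),[461,244.3,192],2)
```

```text
t 11.45 tcp [454.9 262.1 195.2] grasp in mixer [-132.47  419.88   94.45] F [0.7 0.2 0.1] M [ 0.07 -0.05  0.  ] gap 93.8 j [ 0.46  0.27  1.58 -0.02  1.32 -1.36]
row x2: [0.0375, -0.0136, -0.0118, 0.0018, -0.0008, -0.0093] deg/row 2.39 mm/row 9.5
  via [458. 253. 194.]
  via [461. 244. 192.]
```

Request:
play_rows(motion=[0.0375,-0.0136,-0.0118,0.0018,-0.0008,-0.0093,-1,0.0375,-0.0136,-0.0118,0.0018,-0.0008,-0.0093,-1,0,0,0,0,0,0,-1])

```text
clock: 11.75
eef_pos: [459.7, 247.7, 191.8]
eef_rot: [2.871, 1.569, -1.651]
wrist_force: [0.1, -0.9, 0.7]
finger_gap: 93.9
```

Run:
```python
from h import *
s,R,p=rep()
k=camera_params("wrist");P,d=camera("wrist");W=cloud(d,k);z=W[...,2]
cv2.imwrite("pics/w5.png",P);np.save("pics/w5.npy",d);np.save("pics/w5T.npy",k["T"])
s,R,p=rep()
mt=(z>112)&(z<122)&(W[...,1]<285)&(W[...,1]>205)&(W[...,0]>410)&(W[...,0]<508)
q=W[mt];r=cv2.minAreaRect(q[:,:2].astype(np.float32));print(mt.sum(),r,np.median(q[:,2]))
pl=(z>70)&(z<80)&(W[...,0]>400)&(W[...,0]<650)&(W[...,1]>190)&(W[...,1]<340)
print("plate",pl.sum(),np.median(z[pl]),cv2.minAreaRect(W[pl][:,:2].astype(np.float32)))
```

```text
t 11.75 tcp [459.7 247.7 191.8] grasp in mixer [-126.89  405.32   91.1 ] F [ 0.1 -0.9  0.7] M [0.05 0.04 0.01] gap 93.9 j [ 0.42  0.25  1.62 -0.    1.28 -1.34]
t 11.8 tcp [459.8 247.9 192. ] grasp in mixer [-126.79  405.54   91.32] F [-0.4  0.4 -0.1] M [ 0.05 -0.03 -0.04] gap 94.0 j [ 0.43  0.25  1.62 -0.    1.28 -1.34]
1753 ((461.43328857421875, 245.63037109375), (70.98885345458984, 15.73811149597168), 11.146443367004395) 115.44573248376281
plate 15586 74.71447968350063 ((525.5501708984375, 274.5682373046875), (221.17257690429688, 100.2564468383789), 4.108983993530273)
```

View pics/w5.png

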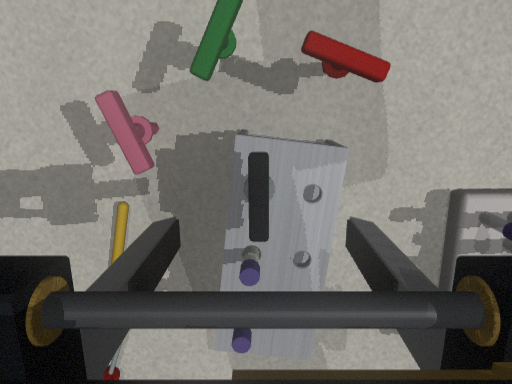

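Run:
```python
from h import *
bar=np.radians(11.15);bx=np.array([np.cos(bar),np.sin(bar),0])
Rt=tool([0,0,-1.],-bx);plan(Rt,[461.4,245.6,192]);plan(Rt,[461.4,245.6,87])
P=cv2.imread("pics/w5.png")[100:300,150:410];cv2.imwrite("pics/w5c.png",cv2.resize(P,None,fx=3,fy=3))
```

```text
tool shift m [ 0.    -0.001 -0.003] rotvec [-0.003 -0.002 -0.001] |deg| 0.2
tool shift m [ 0.105 -0.001 -0.002] rotvec [-0.003 -0.002 -0.001] |deg| 0.2
```

View pics/w5c.png

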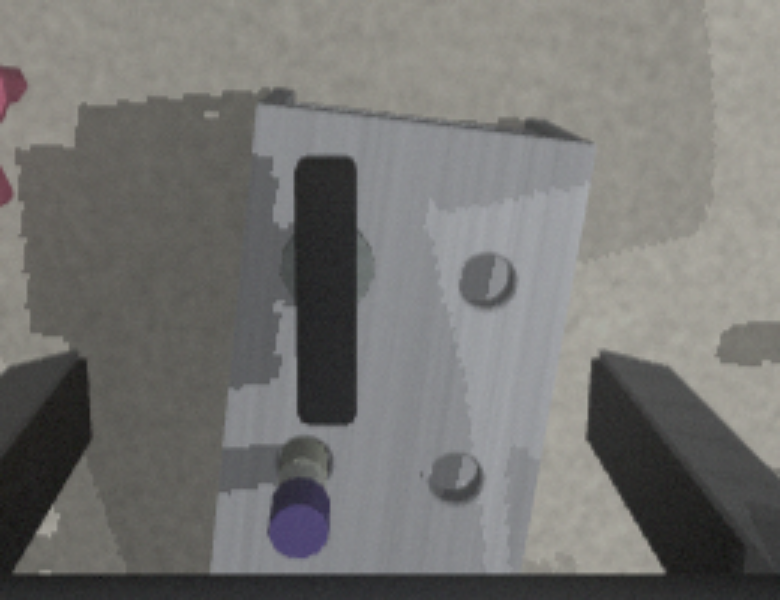

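Request:
play_rows(motion=[-0.003,-0.002,0,0.012,-0.001,-0.002,-0.4,0,0,0,0.018,0,0,-0.4,0,0,0,0.018,0,0,-0.4,0,0,0,0.018,0,0,-0.4,0,0,0,0.016,0,0,-0.4,0,0,0,0.012,0,0,-0.4,0,0,0,0.007,0,0,-0.4,0,0,0,0,0,0,-0.4])

```text
clock: 12.6
eef_pos: [464.4, 242.6, 84.1]
eef_rot: [-2.253, 1.57, -0.495]
wrist_force: [-0.6, 0.2, -0.2]
finger_gap: 65.9
```

Run:
```python
from h import *
rep()
bar=np.radians(11.15);bx=np.array([np.cos(bar),np.sin(bar),0])
Rt=tool([0,0,-1.],-bx);plan(Rt,[461.4,245.6,87])
```

```text
t 12.6 tcp [464.4 242.6  84.1] grasp in mixer [-121.82  400.57  -16.57] F [-0.6  0.2 -0.2] M [0.04 0.02 0.01] gap 65.9 j [ 0.41  0.38  1.72 -0.    1.04 -1.35]
tool shift m [-0.003  0.002  0.004] rotvec [-0.007 -0.001  0.001] |deg| 0.4
```

Request:
play_rows(motion=[-0.007,0,0,-0.002,0.002,0.004,0.4,0,0,0,0,0,0,1,0,0,0,0,0,0,1,0,0,0,0,0,0,1,0,0,0,0,0,0,1,0,0,0,0,0,0,1,0,0,0,0,0,0,1,0,0,0,0,0,0,1,0,0,0,0,0,0,1], newtons=35)

```text
clock: 13.5
eef_pos: [462.7, 246.9, 88.7]
eef_rot: [-1.489, 1.566, 0.277]
wrist_force: [0.2, 0.7, -0.3]
finger_gap: 15.7
```

Run:
```python
from h import *
rep()
bar=np.radians(11.15);bx=np.array([np.cos(bar),np.sin(bar),0])
Rt=tool([0,0,-1.],-bx);plan(Rt,[461.4,245.6,87])
```

```text
t 13.5 tcp [462.7 246.9  88.7] grasp in mixer [-123.95  404.75  -11.95] F [ 0.2  0.7 -0.3] M [0.   0.   0.01] gap 15.7 j [ 0.42  0.37  1.72 -0.    1.05 -1.34]
tool shift m [ 0.002  0.002 -0.001] rotvec [0.001 0.    0.005] |deg| 0.3
```

Run:
```python
from h import *
s,R,p=pose();np.save("home.npy",H(R,p));print(p,R)
```

```text
[462.666 246.938  88.746] [[ 0.004 -0.981 -0.194]
 [ 0.001 -0.194  0.981]
 [-1.    -0.005  0.   ]]
```

Request:
play_rows(motion=[0,0,0,-0.008,0,0,1,0,0,0,-0.012,0,0,1,0,0,0,-0.02,0,0,1,0,0,0,-0.02,0,0,1,0,0,0,-0.025,0,0,1,0,0,0,-0.025,0,0,1,0,0,0,-0.025,0,0,1,0,0,0,-0.02,0,0,1,0,0,0,-0.01,0,0,1])

```text
clock: 14.4
eef_pos: [460.7, 246.3, 266.4]
eef_rot: [-1.427, 1.565, 0.339]
wrist_force: [-0.6, -0.1, -0.8]
finger_gap: 15.9
```

Run:
```python
from h import *
s,R,p=rep()
k=camera_params("wrist");P,d=camera("wrist");W=cloud(d,k);X=(W-p)@R
cv2.imwrite("pics/w6.png",P);np.save("pics/w6.npy",d)
m=(X[...,0]>-40)&(X[...,0]<-22)&(abs(X[...,1])<50)&(abs(X[...,2])<14)
q=X[m];print(m.sum(),q.min(0),q.max(0),np.median(q,0))
k=camera_params("scene");P,d=camera("scene");cv2.imwrite("pics/s6.png",P);np.save("pics/s6.npy",d)
tip=p+R@np.array([58.7,1,0]);print("tip exp",tip,proj(tip,k),proj(p-18*R[:,0],k))
for n in("key_tip","key_handle"):
    for r in place_of("scene",n)[:4]: print(n,r["conf"],(k["T"]@np.r_[r["at"],1])[:3])
c=proj(tip,k).astype(int);cv2.imwrite("pics/s6c.png",cv2.resize(P[c[1]-70:c[1]+30,c[0]-60:c[0]+60],None,fx=6,fy=6,interpolation=2))
```

```text
t 14.4 tcp [460.7 246.3 266.4] grasp in mixer [-125.92  403.94  165.73] F [-0.6 -0.1 -0.8] M [0.03 0.03 0.04] gap 15.9 j [ 0.42  0.19  1.51 -0.    1.43 -1.34]
4235 [-39.983 -22.156 -13.99 ] [-22.02   36.999  13.948] [-26.95    9.338   1.057]
tip exp [459.984 246.214 207.724] [366.195 184.722] [375.771 151.868]
key_tip 0.9 [461.969 245.143 210.939]
key_tip 0.79 [339.509 293.896  -1.249]
key_tip 0.75 [342.163 186.184  -2.524]
key_tip 0.71 [436.592 121.432  -1.705]
key_handle 0.85 [458.844 245.308 284.474]
key_handle 0.76 [340.546 294.2    77.879]
key_handle 0.75 [342.684 184.119  76.456]
key_handle 0.54 [434.527 120.531  74.303]
```

View pics/w6.png

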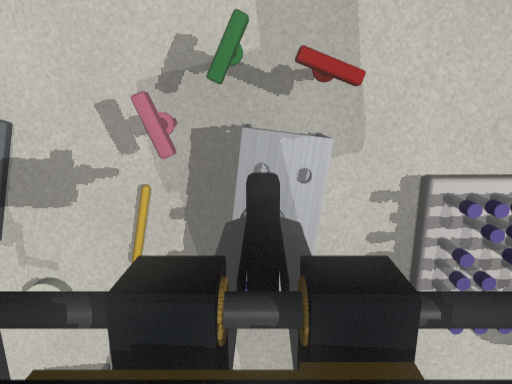

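View pics/s6c.png

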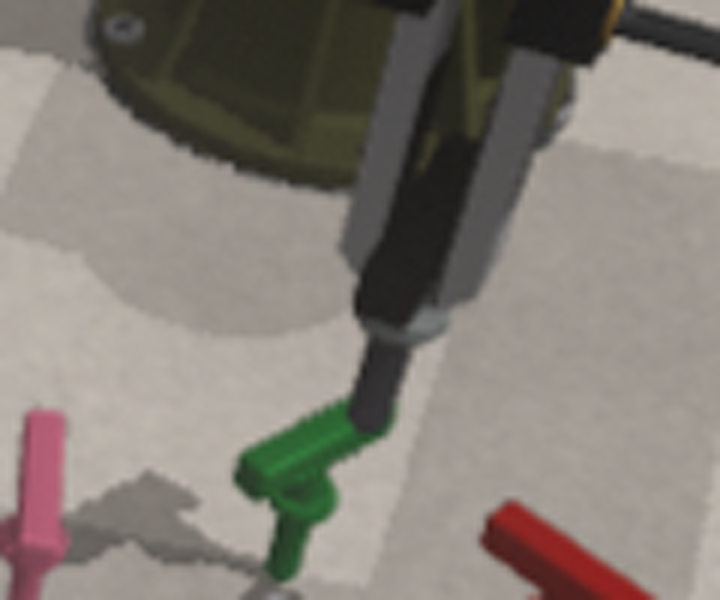

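```bash
cat >> h.py <<'E'
RS=tool(-S,MY)
def ins(d,c=0.,tip=(58.7,1.0,0.)):
    "TCP for tip at d mm outside mouth, turned c rad clockwise"
    Rt=RS@Ro.from_rotvec([c,0,0]).as_matrix()
    return Rt,MOUTH+d*S-Rt@np.array(tip)
def where(tip=(58.7,1.0,0.)):
    s,R,p=rep();t=p+R@np.array(tip)-MOUTH;B=np.cross(MY,S)
    e=Ro.from_matrix(RS.T@R).as_rotvec()
    print("tip: out",(t@S).round(2),"u",(t@B).round(2),"v",(t@MY).round(2),"rot err",e.round(3),"F in screw (S,B,MY)",[(s["wrist_force"]@a).round(1) for a in(S,B,MY)],"M about S",(s["moment"]@S).round(2))
E
python3 - <<'E'
from h import *
print(ins(30)[1]); screw(*ins(30),18)
E
```

```text
[ 489.162 -162.183  232.89 ]
row x18: [0.0998, -0.0202, -0.0267, -0.0016, -0.0174, -0.0197] deg/row 6.03 mm/row 26.3
  via [533. 171. 269.]
  via [569.  73. 272.]
  via [565. -31. 266.]
  via [ 523. -124.  247.]
```

Request:
play_rows(motion=[0.0998,-0.0202,-0.0267,-0.0016,-0.0174,-0.0197,1,0.0998,-0.0202,-0.0267,-0.0016,-0.0174,-0.0197,1,0.0998,-0.0202,-0.0267,-0.0016,-0.0174,-0.0197,1,0.0998,-0.0202,-0.0267,-0.0016,-0.0174,-0.0197,1,0.0998,-0.0202,-0.0267,-0.0016,-0.0174,-0.0197,1,0.0998,-0.0202,-0.0267,-0.0016,-0.0174,-0.0197,1,0.0998,-0.0202,-0.0267,-0.0016,-0.0174,-0.0197,1,0.0998,-0.0202,-0.0267,-0.0016,-0.0174,-0.0197,1,0.0998,-0.0202,-0.0267,-0.0016,-0.0174,-0.0197,1,0.0998,-0.0202,-0.0267,-0.0016,-0.0174,-0.0197,1,0.0998,-0.0202,-0.0267,-0.0016,-0.0174,-0.0197,1,0.0998,-0.0202,-0.0267,-0.0016,-0.0174,-0.0197,1,0.0998,-0.0202,-0.0267,-0.0016,-0.0174,-0.0197,1,0.0998,-0.0202,-0.0267,-0.0016,-0.0174,-0.0197,1,0.0998,-0.0202,-0.0267,-0.0016,-0.0174,-0.0197,1])

```text
clock: 16.1
eef_pos: [524.0, -114.8, 226.8]
eef_rot: [-0.125, 1.135, 0.054]
wrist_force: [0.8, -0.4, -1.4]
finger_gap: 15.5
```

Run:
```python
from h import *
where()
screw(*ins(30),4)
```

```text
t 16.1 tcp [ 524.  -114.8  226.8] grasp in mixer [-42.33  47.89 124.37] F [ 0.8 -0.4 -1.4] M [-0.06  0.3  -0.01] gap 15.5 j [-0.37  0.03  1.85  0.23  0.88 -0.66]
tip: out 9.69 u 18.23 v 53.21 rot err [-0.243  0.084  0.067] F in screw (S,B,MY) [np.float64(-1.6), np.float64(0.0), np.float64(-0.4)] M about S 0.03
row x4: [0.0607, -0.021, -0.0167, -0.0053, -0.0112, -0.008] deg/row 3.80 mm/row 14.8
  via [ 516. -127.  229.]
  via [ 508. -140.  231.]
  via [ 499. -151.  232.]
  via [ 489. -162.  233.]
```

Request:
play_rows(motion=[0.0607,-0.021,-0.0167,-0.0093,-0.0112,-0.008,1,0.0607,-0.021,-0.0167,-0.0063,-0.0112,-0.008,1,0.0607,-0.021,-0.0167,-0.0053,-0.0112,-0.008,1,0.0607,-0.021,-0.0167,-0.0003,-0.0112,-0.008,1,0,0,0,0,0,0,1])

```text
clock: 16.6
eef_pos: [483.2, -164.8, 224.7]
eef_rot: [0.015, 1.056, -0.083]
wrist_force: [-0.5, -0.0, -0.9]
finger_gap: 15.8
```

Run:
```python
from h import *
where()
plan(*ins(12));plan(*ins(2))
```

```text
t 16.6 tcp [ 483.2 -164.8  224.7] grasp in mixer [-80.41  -4.03 121.55] F [-0.5 -0.  -0.9] M [-0.06  0.38 -0.03] gap 15.8 j [-0.51 -0.07  1.97  0.29  0.79 -0.57]
tip: out 25.77 u -9.54 v -3.18 rot err [ 0.019  0.009 -0.002] F in screw (S,B,MY) [np.float64(-0.5), np.float64(-0.9), np.float64(-0.1)] M about S 0.02
tool shift m [0.014 0.003 0.009] rotvec [-0.019 -0.009  0.002] |deg| 1.2
tool shift m [0.024 0.003 0.009] rotvec [-0.019 -0.009  0.002] |deg| 1.2
```

Request:
play_rows(motion=[-0.018,-0.009,0.002,0.002,0.003,0.009,1,0,0,0,0.005,0,0,1,0,0,0,0,0,0,1,0,0,0,0,0,0,1])

```text
clock: 17.0
eef_pos: [496.5, -161.2, 221.5]
eef_rot: [-0.001, 1.05, -0.073]
wrist_force: [-0.3, -0.5, -0.2]
finger_gap: 15.8
```

Run:
```python
from h import *
where()
plan(*ins(12))
s,R,p=pose()
for c in("scene","top"):
    k=camera_params(c);P,d=camera(c)
    t=proj(p+R@np.array([58.7,1,0]),k);m=proj(MOUTH,k);print(c,t,m)
    cc=m.astype(int);cv2.imwrite(f"pics/{c}7.png",cv2.resize(P[cc[1]-50:cc[1]+40,cc[0]-60:cc[0]+60],None,fx=6,fy=6,interpolation=2))
```

```text
t 17.0 tcp [ 496.5 -161.2  221.5] grasp in mixer [-67.57   0.47 118.25] F [-0.3 -0.5 -0.2] M [-0.07  0.44  0.01] gap 15.8 j [-0.49 -0.04  1.95  0.29  0.77 -0.58]
tip: out 16.5 u 0.37 v 1.69 rot err [-0.006  0.003  0.003] F in screw (S,B,MY) [np.float64(-0.0), np.float64(-0.3), np.float64(-0.5)] M about S 0.06
tool shift m [ 0.004 -0.002 -0.001] rotvec [ 0.006 -0.003 -0.003] |deg| 0.4
scene [194.221 127.918] [191.834 134.051]
top [355.287 188.318] [354.557 185.417]
```

View pics/scene7.png

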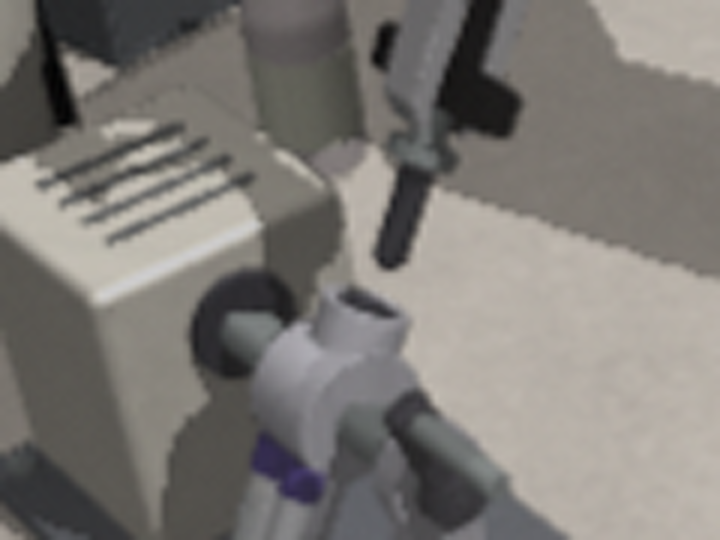

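Request:
play_rows(motion=[0.006,-0.003,-0.003,0.002,-0.002,-0.0004,1,0,0,0,0.003,0,0,1,0,0,0,0.003,0,0,1,0,0,0,0.002,0,0,1])

```text
clock: 17.5
eef_pos: [501.2, -163.9, 212.3]
eef_rot: [-0.001, 1.046, -0.08]
wrist_force: [-0.1, 0.2, -1.6]
finger_gap: 15.9
```

Run:
```python
from h import *
where()
```

```text
t 17.5 tcp [ 501.2 -163.9  212.3] grasp in mixer [-62.77  -1.76 109.08] F [-0.1  0.2 -1.6] M [-0.03  0.31 -0.02] gap 15.9 j [-0.49 -0.02  1.96  0.3   0.74 -0.58]
tip: out 6.15 u 0.25 v -0.83 rot err [ 0.001 -0.001 -0.001] F in screw (S,B,MY) [np.float64(-1.3), np.float64(-0.9), np.float64(0.2)] M about S 0.01
```

Request:
play_rows(motion=[0,0,0,0.002,0.0008,0,1,0,0,0,0.002,0,0,1,0,0,0,0.002,0,0,1,0,0,0,0.002,0,0,1,0,0,0,0.002,0,0,1])

```text
clock: 18.0
eef_pos: [506.7, -163.5, 202.8]
eef_rot: [-0.001, 1.047, -0.08]
wrist_force: [0.1, -0.7, -1.2]
finger_gap: 15.8
```

Run:
```python
from h import *
where()
```

```text
t 18.0 tcp [ 506.7 -163.5  202.8] grasp in mixer [-57.3   -0.9   99.55] F [ 0.1 -0.7 -1.2] M [-0.09  0.35  0.04] gap 15.8 j [-0.48  0.    1.96  0.3   0.71 -0.58]
tip: out -4.84 u 0.2 v 0.04 rot err [ 0.001 -0.001 -0.001] F in screw (S,B,MY) [np.float64(-1.1), np.float64(-0.5), np.float64(-0.7)] M about S 0.09
```

No contact force, in line. Continue.

Request:
play_rows(motion=[0,0,0,0.002,0,0,1,0,0,0,0.002,0,0,1,0,0,0,0.002,0,0,1,0,0,0,0.002,0,0,1])

```text
clock: 18.4
eef_pos: [511.3, -164.7, 196.2]
eef_rot: [-0.004, 1.045, -0.084]
wrist_force: [-2.9, -1.1, 3.1]
finger_gap: 15.2
```

Run:
```python
from h import *
where()
```

```text
t 18.4 tcp [ 511.3 -164.7  196.2] grasp in mixer [-52.58  -1.73  92.9 ] F [-2.9 -1.1  3.1] M [-0.39  0.51 -0.21] gap 15.2 j [-0.48  0.02  1.96  0.31  0.69 -0.59]
tip: out -12.96 u 1.11 v -0.94 rot err [ 0.001 -0.003 -0.003] F in screw (S,B,MY) [np.float64(4.1), np.float64(-0.8), np.float64(-1.4)] M about S 0.04
```

Request:
play_rows(motion=[0,0,0,0.002,0,0,1,0,0,0,0.002,0,0,1,0,0,0,0.002,0,0,1])

```text
clock: 18.7
eef_pos: [515.3, -166.2, 197.0]
eef_rot: [-0.012, 1.037, -0.09]
wrist_force: [-27.3, 2.2, 28.5]
finger_gap: 16.2
```

Run:
```python
from h import *
where()
```

```text
t 18.7 tcp [ 515.3 -166.2  197. ] grasp in mixer [-48.65  -2.82  93.71] F [-27.3   2.2  28.5] M [0.08 2.57 0.03] gap 16.2 j [-0.48  0.03  1.95  0.31  0.69 -0.59]
tip: out -14.22 u 5.49 v -2.27 rot err [-0.002 -0.01  -0.006] F in screw (S,B,MY) [np.float64(38.4), np.float64(-9.4), np.float64(0.1)] M about S 0.08
```

Request:
play_rows(motion=[0,0,0,-0.002,0,-0.003,1,0,0,0,-0.001,0,0,1])

```text
clock: 18.9
eef_pos: [510.9, -165.5, 198.3]
eef_rot: [-0.011, 1.038, -0.089]
wrist_force: [1.2, 1.0, -1.3]
finger_gap: 15.9
```

Run:
```python
from h import *
where()
for c in("scene","wrist"):
    k=camera_params(c);P,d=camera(c)
    m=proj(MOUTH,k)
    cc=m.astype(int);
    if c=="scene":cv2.imwrite(f"pics/{c}8.png",cv2.resize(P[cc[1]-60:cc[1]+30,cc[0]-50:cc[0]+70],None,fx=6,fy=6,interpolation=2))
    else: cv2.imwrite(f"pics/{c}8.png",P)
```

```text
t 18.9 tcp [ 510.9 -165.5  198.3] grasp in mixer [-53.05  -2.51  94.91] F [ 1.2  1.  -1.3] M [-0.08  0.44 -0.01] gap 15.9 j [-0.48  0.02  1.96  0.31  0.69 -0.59]
tip: out -10.98 u 2.26 v -1.91 rot err [-0.002 -0.01  -0.005] F in screw (S,B,MY) [np.float64(-1.7), np.float64(0.3), np.float64(1.0)] M about S 0.05
```

View pics/scene8.png

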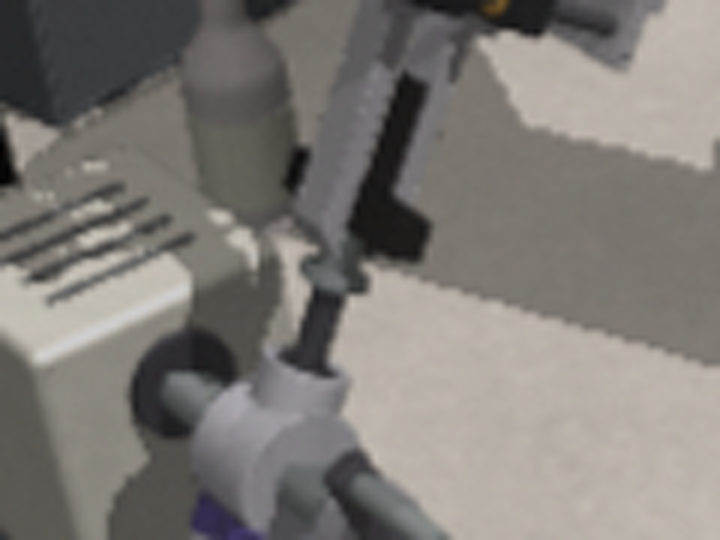

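View pics/wrist8.png

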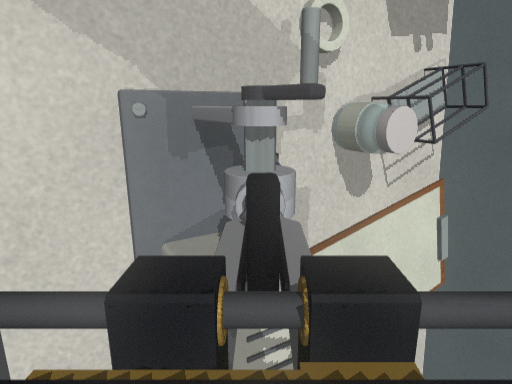

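```bash
cat >> h.py <<'E'
def bar(W,R,p):
    X=(W-p)@R
    m=(X[...,0]>-45)&(X[...,0]<-10)&(X[...,1]>12)&(X[...,1]<45)&(abs(X[...,2])<12)
    q=X[m]
    if len(q)<50: print("bar few");return
    for lo,hi in((12,20),(20,28),(28,37)):
        w=q[(q[:,1]>lo)&(q[:,1]<hi)]
        if len(w)<20: continue
        t=w[w[:,0]<np.percentile(w[:,0],40)]
        print(" bar y%d-%d top x %.2f z-range %.2f %.2f"%(lo,hi,np.median(t[:,0]),np.percentile(t[:,2],1),np.percentile(t[:,2],99)))
    print(" end y",np.percentile(q[:,1],99.5))
E
python3 - <<'E'
from h import *
k=camera_params("wrist");s,R,p=pose();P,d=camera("wrist");W=cloud(d,k)
bar(W,R,p)
flat(W)
T6=np.load("pics/w6.npy")
# compare with lifted picture: camera-frame identical offset to tool
Wc=cloud(T6,k);bar(Wc,R,p)
E
```

```text
bar y12-20 top x -27.92 z-range -7.11 5.66
 bar y20-28 top x -27.96 z-range -6.46 5.60
 bar y28-37 top x -27.95 z-range -6.93 5.97
 end y 38.52739560931671
flat 22 1060 angle deg -29.77 crank 0.004 axis off [-0.04  0.01] rms 0.64
few 0
 bar y12-20 top x -27.64 z-range -6.64 5.66
 bar y20-28 top x -27.62 z-range -6.17 6.03
 bar y28-37 top x -27.68 z-range -6.25 6.42
 end y 38.51702190356748
```

Request:
play_rows(motion=[0.002,0.008,0.005,0,0.0012,-0.0015,1,0,0,0,0,0,0,1])

```text
clock: 19.25
eef_pos: [510.3, -164.5, 197.3]
eef_rot: [-0.001, 1.046, -0.079]
wrist_force: [-1.3, -2.5, -0.0]
finger_gap: 15.5
```

Run:
```python
from h import *
where()
```

```text
t 19.25 tcp [ 510.3 -164.5  197.3] grasp in mixer [-53.63  -1.65  94.01] F [-1.3 -2.5 -0. ] M [-0.51  0.28 -0.2 ] gap 15.5 j [-0.48  0.02  1.96  0.31  0.7  -0.59]
tip: out -11.47 u 0.67 v -0.68 rot err [ 0.    -0.001 -0.   ] F in screw (S,B,MY) [np.float64(0.5), np.float64(-0.9), np.float64(-2.6)] M about S 0.09
```

Request:
play_rows(motion=[0,0,0,0.0015,-0.0003,-0.0002,1,0,0,0,0.0015,0,-0.0002,1])

```text
clock: 19.45
eef_pos: [511.9, -165.2, 195.7]
eef_rot: [-0.002, 1.044, -0.081]
wrist_force: [-22.9, 1.8, 30.1]
finger_gap: 15.6
```

Run:
```python
from h import *
where()
```

```text
t 19.45 tcp [ 511.9 -165.2  195.7] grasp in mixer [-52.02  -2.22  92.43] F [-22.9   1.8  30.1] M [0.18 1.77 0.04] gap 15.6 j [-0.48  0.03  1.95  0.31  0.69 -0.59]
tip: out -13.64 u 1.41 v -1.3 rot err [-0.    -0.003 -0.001] F in screw (S,B,MY) [np.float64(37.5), np.float64(-4.8), np.float64(0.0)] M about S 0.01
```

Run:
```python
from h import *
k=camera_params("wrist");s,R,p=pose();P,d=camera("wrist");W=cloud(d,k)
where();bar(W,R,p)
B=np.cross(MY,S);h=(W-HUB)@S;u=(W-HUB)@B;v=(W-HUB)@MY
m=(np.hypot(u,v)<19)&(np.hypot(u,v)>10)&(h>35)&(h<48)
print("rim h",m.sum(),np.percentile(h[m],[5,25,50,75,95]))
X=(W-p)@R
b=(X[...,0]<-26)&(X[...,0]>-31)&(X[...,1]>12)&(X[...,1]<37)&(abs(X[...,2])<7)
print("bar top h",b.sum(),np.percentile(h[b],[5,50,95]))
k=camera_params("scene");P,d=camera("scene");W=cloud(d,k)
h=(W-HUB)@S;u=(W-HUB)@B;v=(W-HUB)@MY;r=np.hypot(u,v)
for a in np.arange(34,76,2.):
    w=(h>=a)&(h<a+2)&(r<24)
    if w.sum(): print(a,w.sum(),np.percentile(r[w],[50,95]).round(1),end=" | ")
cc=proj(MOUTH+20*S,k).astype(int);cv2.imwrite("pics/s9.png",cv2.resize(P[cc[1]-30:cc[1]+30,cc[0]-35:cc[0]+35],None,fx=10,fy=10,interpolation=2))
```

```text
t 19.5 tcp [ 511.8 -165.2  195.8] grasp in mixer [-52.06  -2.21  92.51] F [-16.2   0.8  17.7] M [0.14 1.61 0.05] gap 15.8 j [-0.48  0.03  1.95  0.31  0.69 -0.59]
tip: out -13.55 u 1.41 v -1.29 rot err [-0.    -0.003 -0.001] F in screw (S,B,MY) [np.float64(23.4), np.float64(-5.2), np.float64(-0.5)] M about S 0.04
 bar y12-20 top x -27.85 z-range -6.65 6.17
 bar y20-28 top x -27.84 z-range -6.93 5.98
 bar y28-37 top x -27.89 z-range -6.51 6.16
 end y 38.39323883299677
rim h 322 [39.334 41.039 41.701 42.209 42.857]
bar top h 1471 [113.463 114.421 115.443]
34.0 11 [16.9 19.4] | 36.0 16 [17.3 19.4] | 38.0 14 [16.4 17.8] | 40.0 24 [14.7 17.8] | 42.0 29 [14.8 17.3] | 44.0 5 [5.9 7. ] | 46.0 6 [5.9 6.5] | 48.0 4 [6.1 7. ] | 50.0 6 [5.4 7.7] | 52.0 4 [6.7 7.1] | 54.0 6 [5.9 6.4] | 56.0 5 [5.8 6.1] | 58.0 5 [5.3 7.8] | 60.0 5 [6.1 6.5] | 62.0 5 [6.3 6.4] | 64.0 5 [5.7 8.1] | 66.0 5 [6.7 7. ] | 68.0 5 [6.3 6.8] | 70.0 4 [5.7 7. ] | 72.0 1 [6.3 6.3] | 74.0 9 [13.  14.1] |
```

View pics/s9.png

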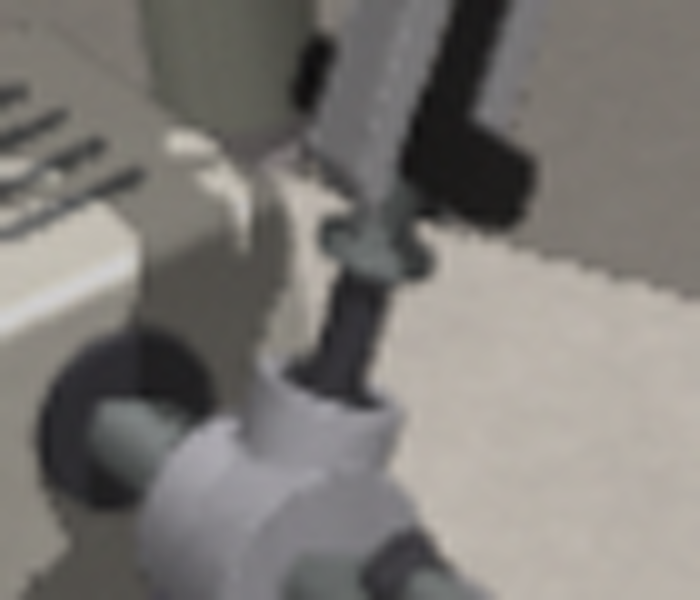

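Request:
play_rows(motion=[0,0.002,0.001,-0.0015,0.0005,-0.001,1,0,0,0,0,0,-0.0003,1])

```text
clock: 19.75
eef_pos: [510.1, -164.7, 196.9]
eef_rot: [-0.001, 1.045, -0.079]
wrist_force: [0.8, -1.9, 1.5]
finger_gap: 15.6
```

Run:
```python
from h import *
where();where()
```

```text
t 19.75 tcp [ 510.1 -164.7  196.9] grasp in mixer [-53.78  -1.85  93.62] F [ 0.8 -1.9  1.5] M [-0.39 -0.08 -0.23] gap 15.6 j [-0.48  0.02  1.96  0.31  0.7  -0.59]
tip: out -11.73 u 0.39 v -0.88 rot err [-0.    -0.002 -0.   ] F in screw (S,B,MY) [np.float64(0.8), np.float64(1.6), np.float64(-1.8)] M about S -0.01
t 19.75 tcp [ 510.1 -164.7  196.9] grasp in mixer [-53.78  -1.85  93.62] F [ 0.8 -1.9  1.5] M [-0.39 -0.08 -0.23] gap 15.6 j [-0.48  0.02  1.96  0.31  0.7  -0.59]
tip: out -11.73 u 0.39 v -0.88 rot err [-0.    -0.002 -0.   ] F in screw (S,B,MY) [np.float64(0.8), np.float64(1.6), np.float64(-1.8)] M about S -0.01
```

Request:
play_rows(motion=[0,0,0,0.0003,-0.0007,0.0002,1,0.03,0,0,0.001,0,0,1,0.03,0,0,0.001,0,-0.0001,1])

```text
clock: 20.05
eef_pos: [511.6, -165.5, 195.7]
eef_rot: [0.062, 1.044, -0.079]
wrist_force: [-19.8, 2.3, 24.3]
finger_gap: 15.7
```

Run:
```python
from h import *
where()
```

```text
t 20.05 tcp [ 511.6 -165.5  195.7] grasp in mixer [-52.3   -2.59  92.39] F [-19.8   2.3  24.3] M [0.11 1.54 0.03] gap 15.7 j [-0.48  0.03  1.95  0.31  0.69 -0.53]
tip: out -13.54 u 1.19 v -1.61 rot err [ 0.063 -0.003 -0.   ] F in screw (S,B,MY) [np.float64(31.0), np.float64(-5.1), np.float64(0.8)] M about S 0.04
```

Run:
```python
from h import *
where()
B=np.cross(MY,S)
from scipy.optimize import least_squares
for c in("scene","top"):
    k=camera_params(c);P,d=camera(c);W=cloud(d,k)
    h=(W-HUB)@S;u=(W-HUB)@B;v=(W-HUB)@MY
    m=(h>45)&(h<70)&(np.hypot(u-1,v)<14)
    X=np.stack([u[m],v[m],h[m]-57],1);print(c,m.sum())
    if m.sum()<20: continue
    f=lambda p:np.hypot(X[:,0]-p[0]-p[2]*X[:,2],X[:,1]-p[1]-p[3]*X[:,2])-6.3
    r=least_squares(f,[0,0,0,0],loss="soft_l1",f_scale=.5);print("axis at h57 u,v",r.x[:2],"tilt du/dh dv/dh",r.x[2:],np.sqrt(np.mean(f(r.x)**2)))
    # boss cylinder r=18 h 30..40
    m=(h>31)&(h<41)&(np.hypot(u,v)<21)&(np.hypot(u,v)>15)
    Y=np.stack([u[m],v[m]],1);g=lambda p:np.hypot(Y[:,0]-p[0],Y[:,1]-p[1])-18
    r=least_squares(g,[0,0],loss="soft_l1",f_scale=.5);print("boss",m.sum(),r.x)
```

```text
t 20.05 tcp [ 511.6 -165.5  195.7] grasp in mixer [-52.3   -2.59  92.39] F [-19.8   2.3  24.3] M [0.11 1.54 0.03] gap 15.7 j [-0.48  0.03  1.95  0.31  0.69 -0.53]
tip: out -13.54 u 1.19 v -1.61 rot err [ 0.063 -0.003 -0.   ] F in screw (S,B,MY) [np.float64(31.0), np.float64(-5.1), np.float64(0.8)] M about S 0.04
scene 64
axis at h57 u,v [-0.396 -0.452] tilt du/dh dv/dh [-0.011 -0.046] 1.4106174701860594
boss 62 [-0.759 -0.91 ]
top 23
axis at h57 u,v [ 0.061 -2.739] tilt du/dh dv/dh [ 0.039 -0.213] 2.759243395207249
boss 34 [-0.334 -2.669]
```

Run:
```python
from h import *
k=dict(camera_params("wrist"))
for n in("w1","w4"):
    k["T"]=np.load(f"pics/{n}T.npy");W=cloud(np.load(f"pics/{n}.npy"),k)
    B=np.cross(MY,S);h=(W-MOUTH)@S;u=(W-MOUTH)@B;v=(W-MOUTH)@MY
    c=proj(MOUTH-8*S,k).round().astype(int)
    for dr in(-6,-3,0,3,6):
        r=c[1]+dr;print(n,"v",v[r,c[0]].round(1)," ".join("%.0f:%.1f"%(u[r,i],h[r,i]) for i in range(c[0]-19,c[0]+20,1)))
```

```text
w1 v 3.9 -15:-1.4 -14:0.6 -14:-0.5 -13:-1.0 -12:-0.9 -11:-0.7 -11:-4.2 -10:-0.9 -9:0.7 -8:-0.2 -7:-0.2 -7:0.3 -6:-0.8 -5:-1.8 -4:-0.8 -3:-2.6 -3:-3.0 -2:-12.6 -1:-13.8 -0:-13.0 1:-13.3 2:-13.6 2:-13.3 3:-2.7 4:-4.0 5:-0.5 5:0.1 6:-0.3 7:-1.1 8:-0.3 9:-0.3 9:-1.9 10:-1.4 11:-0.1 12:0.2 13:-0.9 13:0.4 14:0.1 15:0.5
w1 v 1.4 -15:-0.3 -14:0.9 -14:0.1 -13:-1.3 -12:-0.4 -12:-15.9 -11:-3.0 -10:-1.7 -9:-0.4 -8:-0.1 -7:-1.4 -7:-2.2 -6:-13.6 -5:-13.8 -4:-14.3 -3:-14.1 -3:-13.7 -2:-12.5 -1:-13.4 -0:-12.8 1:-13.1 2:-12.7 2:-13.1 3:-14.2 4:-13.3 5:-13.8 6:-14.1 7:-11.4 7:-1.8 8:-1.7 9:-0.8 9:0.7 10:-0.4 12:-13.7 12:-2.6 13:0.8 13:0.7 14:0.4 15:0.4
w1 v -1.5 -15:-0.2 -15:0.7 -14:0.2 -13:-0.7 -12:-1.7 -12:-16.1 -11:-2.6 -10:-2.0 -9:-0.6 -8:-1.5 -7:-1.3 -7:-2.5 -6:-12.8 -5:-13.6 -4:-13.6 -3:-14.4 -3:-13.2 -2:-12.5 -1:-14.1 -0:-14.3 1:-13.7 2:-12.9 2:-13.3 3:-13.3 4:-13.5 5:-10.5 6:-14.1 6:-7.5 7:-2.7 8:-0.9 9:-2.2 9:-1.0 10:-1.0 12:-15.6 12:-11.6 13:-0.3 13:-0.3 14:0.5 15:-0.8
w1 v -4.0 -15:-0.9 -15:0.2 -14:0.7 -13:0.2 -12:-2.5 -12:-12.3 -11:-3.7 -10:-1.1 -9:-0.9 -8:-0.1 -7:-1.8 -7:-4.2 -6:-11.5 -5:
[... 1450 characters left out ...]
12:-15.7 12:-12.9 13:-1.4 13:0.1 14:0.9 15:0.5
w4 v -3.3 -16:-0.3 -15:0.1 -14:0.4 -13:-1.1 -13:-0.7 -12:-11.4 -11:-16.2 -10:-0.9 -9:-1.1 -9:-0.5 nan:nan -7:-2.4 -6:-13.0 -5:-14.1 -5:-14.3 -4:-14.2 -3:-11.9 -2:-13.7 -1:-13.1 -0:-12.5 0:-12.9 1:-12.6 2:-12.6 3:-13.3 4:-13.9 5:-12.7 6:-14.2 6:-10.6 7:-2.2 8:-1.6 8:-0.4 9:0.9 10:-0.3 12:-14.6 12:-7.1 13:-1.6 13:-0.2 14:0.2 15:-0.0
w4 v -5.9 -16:0.2 -15:-0.7 -14:1.3 -13:-0.1 -13:-0.6 -12:-2.1 -11:-7.9 -10:-0.6 -9:-0.3 -9:-0.1 -8:-2.1 -7:-3.7 -6:-4.1 -5:-4.3 -5:-6.5 -4:-9.7 -3:-11.5 -2:-13.0 -1:-14.2 -0:-12.1 0:-12.4 1:-12.4 2:-12.7 3:-11.4 4:-8.4 5:-8.0 5:-4.6 6:-5.0 7:-2.9 8:-2.4 8:-0.9 9:0.1 10:-1.5 11:-8.9 12:-1.8 13:-0.7 13:-0.2 14:0.6 15:0.2
```

Request:
play_rows(motion=[0.04,0.002,0,-0.0005,0.0003,-0.0004,1,0.08,0,0,0,0,0,1,0.1,0,0,0,0,0,1,0.1,0,0,0,0,0,1])

```text
clock: 20.55
eef_pos: [511.0, -165.3, 195.9]
eef_rot: [0.398, 1.047, -0.079]
wrist_force: [-3.8, -1.3, 3.2]
finger_gap: 15.6
```

Run:
```python
from h import *
where()
s,R,p=pose();print("moment tool",(R.T@s["moment"]).round(2))
```

```text
t 20.55 tcp [ 511.  -165.3  195.9] grasp in mixer [-52.86  -2.35  92.64] F [-3.8 -1.3  3.2] M [-0.27  0.59 -0.04] gap 15.6 j [-0.48  0.02  1.95  0.31  0.7  -0.19]
tip: out -13.04 u 0.98 v -1.45 rot err [ 0.398 -0.001 -0.   ] F in screw (S,B,MY) [np.float64(4.6), np.float64(-1.6), np.float64(-1.6)] M about S 0.12
moment tool [-0.12  0.41 -0.49]
```

Request:
play_rows(motion=[0.1,0,0,0.0003,0,0,1,0.1,0,0,0,0,0,1,0.1,0,0,0,0,0,1,0.1,0,0,0,0,0,1,0.1,0,0,0,0,0,1])

```text
clock: 21.05
eef_pos: [510.7, -165.2, 195.7]
eef_rot: [0.926, 1.048, -0.078]
wrist_force: [-3.9, -1.0, 4.0]
finger_gap: 15.9
```

Run:
```python
from h import *
where()
s,R,p=pose();print("moment tool",(R.T@s["moment"]).round(2))
```

```text
t 21.05 tcp [ 510.7 -165.2  195.7] grasp in mixer [-53.14  -2.37  92.44] F [-3.9 -1.   4. ] M [-0.15  0.66  0.01] gap 15.9 j [-0.48  0.02  1.95  0.31  0.7   0.33]
tip: out -13.07 u 0.93 v -1.76 rot err [ 0.926  0.001 -0.   ] F in screw (S,B,MY) [np.float64(5.4), np.float64(-1.3), np.float64(-1.3)] M about S 0.11
moment tool [-0.11  0.25 -0.62]
```

Request:
play_rows(motion=[0.08,0,0,0.0001,0,0,1,0.08,0,0,0,0,0,1,0.06,0,0,0,0,0,1])

```text
clock: 21.35
eef_pos: [510.5, -165.2, 195.6]
eef_rot: [1.162, 1.049, -0.078]
wrist_force: [-3.8, 0.2, 3.5]
finger_gap: 15.5
```

Run:
```python
from h import *
where()
s,R,p=pose();print("moment tool",(R.T@s["moment"]).round(2))
```

```text
t 21.35 tcp [ 510.5 -165.2  195.6] grasp in mixer [-53.32  -2.33  92.32] F [-3.8  0.2  3.5] M [-0.1   0.65  0.03] gap 15.5 j [-0.48  0.02  1.95  0.31  0.7   0.57]
tip: out -13.09 u 0.76 v -1.91 rot err [ 1.161  0.002 -0.001] F in screw (S,B,MY) [np.float64(4.9), np.float64(-1.5), np.float64(-0.1)] M about S 0.1
moment tool [-0.1   0.14 -0.63]
```

Request:
play_rows(motion=[0.06,0,0,0,0,0,1,0.06,0,0,0,0,0,1,0.06,0,0,0,0,0,1])

```text
clock: 21.65
eef_pos: [510.4, -165.1, 195.5]
eef_rot: [1.355, 1.05, -0.077]
wrist_force: [-3.8, -0.0, 4.8]
finger_gap: 15.9
```

Run:
```python
from h import *
where()
s,R,p=pose();print("moment tool",(R.T@s["moment"]).round(2))
```

```text
t 21.65 tcp [ 510.4 -165.1  195.5] grasp in mixer [-53.46  -2.23  92.24] F [-3.8 -0.   4.8] M [-0.07  0.62  0.02] gap 15.9 j [-0.48  0.02  1.95  0.31  0.7   0.76]
tip: out -13.09 u 0.6 v -1.95 rot err [ 1.353  0.003 -0.001] F in screw (S,B,MY) [np.float64(6.0), np.float64(-0.9), np.float64(-0.3)] M about S 0.07
moment tool [-0.07  0.04 -0.61]
```

Request:
play_rows(motion=[0.05,0,0,0,0,0,1,0.05,0,0,0,0,0,1,0.05,0,0,0,0,0,1])

```text
clock: 21.95
eef_pos: [510.3, -165.0, 195.4]
eef_rot: [1.516, 1.05, -0.076]
wrist_force: [-4.2, 0.3, 4.6]
finger_gap: 15.5
```

Run:
```python
from h import *
where()
s,R,p=pose();print("moment tool",(R.T@s["moment"]).round(2))
```

```text
t 21.95 tcp [ 510.3 -165.   195.4] grasp in mixer [-53.52  -2.15  92.21] F [-4.2  0.3  4.6] M [-0.01  0.61  0.02] gap 15.5 j [-0.48  0.02  1.95  0.31  0.7   0.92]
tip: out -13.08 u 0.5 v -2.01 rot err [ 1.514  0.003 -0.002] F in screw (S,B,MY) [np.float64(6.1), np.float64(-1.4), np.float64(-0.1)] M about S 0.04
moment tool [-0.04 -0.01 -0.61]
```

Request:
play_rows(motion=[0.05,0,0,0,0,0,1,0.05,0,0,0,0,0,1,0.05,0,0,0,0,0,1])

```text
clock: 22.25
eef_pos: [510.2, -164.9, 195.4]
eef_rot: [1.677, 1.051, -0.076]
wrist_force: [-3.2, 0.3, 3.9]
finger_gap: 15.6
```

Run:
```python
from h import *
where()
s,R,p=pose();print("moment tool",(R.T@s["moment"]).round(2))
k=camera_params("wrist");P,d=camera("wrist");bar(cloud(d,k),R,p);cv2.imwrite("pics/w10.png",P)
k=camera_params("scene");P,d=camera("scene")
cc=proj(MOUTH+20*S,k).astype(int);cv2.imwrite("pics/s10.png",cv2.resize(P[cc[1]-30:cc[1]+30,cc[0]-35:cc[0]+35],None,fx=10,fy=10,interpolation=2))
```

```text
t 22.25 tcp [ 510.2 -164.9  195.4] grasp in mixer [-53.61  -2.05  92.17] F [-3.2  0.3  3.9] M [0.   0.51 0.02] gap 15.6 j [-0.48  0.02  1.95  0.31  0.7   1.08]
tip: out -13.08 u 0.35 v -2.04 rot err [ 1.675  0.004 -0.002] F in screw (S,B,MY) [np.float64(5.0), np.float64(-0.9), np.float64(0.0)] M about S 0.04
moment tool [-0.03 -0.08 -0.51]
 bar y12-20 top x -27.55 z-range -8.12 5.46
 bar y20-28 top x -27.63 z-range -7.65 4.90
 bar y28-37 top x -27.36 z-range -8.07 5.35
 end y 36.71705687021625
```

View pics/s10.png

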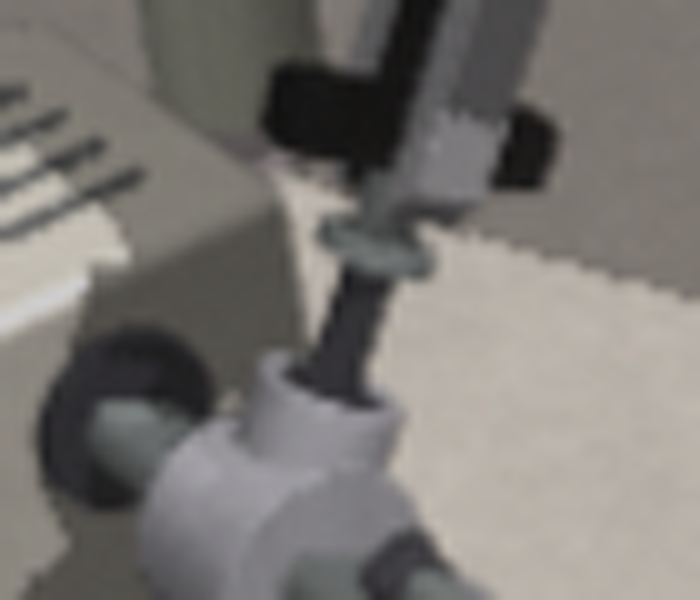

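View pics/w10.png

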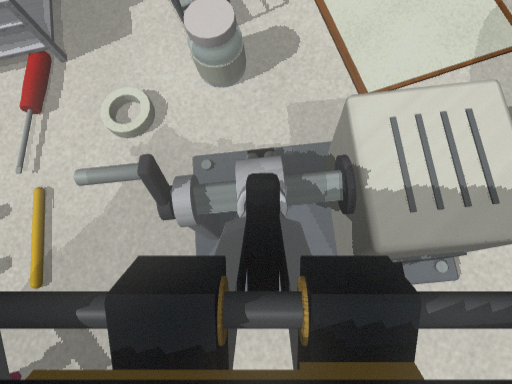

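Request:
play_rows(motion=[0.05,0,0,0,0,0,1,0.05,0,0,0,0,0,1,0.05,0,0,0,0,0,1])

```text
clock: 22.65
eef_pos: [510.2, -164.7, 195.3]
eef_rot: [1.828, 1.051, -0.075]
wrist_force: [-3.1, -0.4, 4.2]
finger_gap: 15.7
```

Run:
```python
from h import *
where()
s,R,p=pose();print("moment tool",(R.T@s["moment"]).round(2))
```

```text
t 22.65 tcp [ 510.2 -164.7  195.3] grasp in mixer [-53.65  -1.94  92.14] F [-3.1 -0.4  4.2] M [-0.02  0.6   0.13] gap 15.7 j [-0.48  0.02  1.95  0.31  0.7   1.23]
tip: out -13.09 u 0.24 v -2.05 rot err [ 1.825  0.005 -0.003] F in screw (S,B,MY) [np.float64(5.2), np.float64(-0.5), np.float64(-0.7)] M about S 0.15
moment tool [-0.15 -0.14 -0.58]
```

Request:
play_rows(motion=[0.04,0,0,0,0,0,1,0.04,0,0,0,0,0,1])

```text
clock: 22.85
eef_pos: [510.1, -164.7, 195.3]
eef_rot: [1.91, 1.052, -0.075]
wrist_force: [-3.7, -0.2, 3.3]
finger_gap: 16.0
```

Run:
```python
from h import *
where()
s,R,p=pose();print("moment tool",(R.T@s["moment"]).round(2))
```

```text
t 22.85 tcp [ 510.1 -164.7  195.3] grasp in mixer [-53.67  -1.85  92.1 ] F [-3.7 -0.2  3.3] M [-0.07  0.55  0.11] gap 16.0 j [-0.48  0.02  1.95  0.31  0.7   1.32]
tip: out -13.11 u 0.16 v -2.03 rot err [ 1.906  0.005 -0.003] F in screw (S,B,MY) [np.float64(4.7), np.float64(-1.5), np.float64(-0.5)] M about S 0.15
moment tool [-0.15 -0.22 -0.5 ]
```

Run:
```python
from h import *
s,R,p=pose()
k=camera_params("wrist");P,d=camera("wrist");W=cloud(d,k);bar(W,R,p);cv2.imwrite("pics/w11.png",P)
X=(W-p)@R
for n,dd in(("now",d),("lift",np.load("pics/w6.npy"))):
    X=(cloud(dd,k)-p)@R
    b=(X[...,0]<-24)&(X[...,0]>-31)&(X[...,1]>10)&(X[...,1]<40)&(abs(X[...,2])<12)
    q=X[b];ys=np.arange(12,36,2);z=[np.mean([np.percentile(q[abs(q[:,1]-y)<1.5,2],3),np.percentile(q[abs(q[:,1]-y)<1.5,2],97)]) for y in ys]
    f=np.polyfit(ys,z,1);print(n,len(q),"bar slope rad",f,"rect",cv2.minAreaRect(q[:,1:].astype(np.float32)))
```

```text
bar y12-20 top x -27.65 z-range -8.01 5.10
 bar y20-28 top x -27.62 z-range -7.96 5.10
 bar y28-37 top x -27.42 z-range -8.35 5.48
 end y 36.465298291607965
now 1804 bar slope rad [ 0.005 -1.447] rect ((23.246028900146484, -1.191340446472168), (26.61420249938965, 15.815937995910645), 0.6335814595222473)
lift 1815 bar slope rad [-0.01  -0.932] rect ((23.304122924804688, -1.2609901428222656), (15.908798217773438, 26.596473693847656), 89.50581359863281)
```

View pics/w11.png

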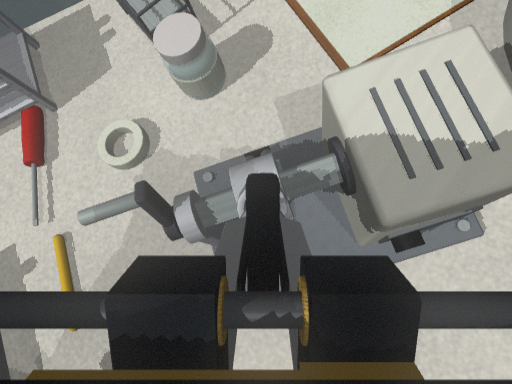

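Request:
play_rows(motion=[0,0,0,-0.004,0,0,1,0,0,0,-0.008,0,0,1,0,0,0,-0.012,0,0,1,0,0,0,-0.015,0,0,1,-0.147,0,0,-0.004,0,0,1,-0.147,0,0,0,0,0,1,-0.147,0,0,0,0,0,1,-0.147,0,0,0,0,0,1,-0.147,0,0,0,0,0,1,-0.147,0,0,0,0,0,1,-0.147,0,0,0,0,0,1,-0.147,0,0,0,0,0,1,-0.147,0,0,0,0,0,1,-0.147,0,0,0,0,0,1,-0.147,0,0,0,0,0,1,-0.147,0,0,0,0,0,1,-0.1,0,0,0,0,0,1])

```text
clock: 24.6
eef_pos: [482.5, -161.2, 238.2]
eef_rot: [0.002, 1.056, -0.07]
wrist_force: [0.2, -0.2, -1.6]
finger_gap: 15.7
```

Run:
```python
from h import *
where()
Rt,pt=ins(40);pt=pt-45*MY;plan(Rt,pt)
```

```text
t 24.6 tcp [ 482.5 -161.2  238.2] grasp in mixer [-81.43  -0.64 135.04] F [ 0.2 -0.2 -1.6] M [-0.02  0.42  0.01] gap 15.7 j [-0.51 -0.09  1.95  0.29  0.82 -0.58]
tip: out 37.97 u -3.72 v 0.69 rot err [-0.006  0.009  0.004] F in screw (S,B,MY) [np.float64(-1.5), np.float64(-0.6), np.float64(-0.2)] M about S 0.04
tool shift m [-0.002 -0.045  0.003] rotvec [ 0.006 -0.009 -0.004] |deg| 0.7
```

Request:
play_rows(motion=[0.006,-0.009,-0.004,-0.001,-0.02,0.002,1,0,0,0,-0.001,-0.025,0.001,1,0,0,0,0,0,0,1])

```text
clock: 24.9
eef_pos: [479.9, -206.7, 243.1]
eef_rot: [-0.007, 1.047, -0.077]
wrist_force: [-0.2, -0.0, -0.9]
finger_gap: 16.0
```

Run:
```python
from h import *
where()
k=camera_params("wrist");P,d=camera("wrist");W=cloud(d,k)
cv2.imwrite("pics/w12.png",P);np.save("pics/w12.npy",d);np.save("pics/w12T.npy",k["T"])
T=k["T"];B=np.cross(MY,S);M0=MOUTH-3*S
a=np.arange(-150,150)*.1;U,V=np.meshgrid(a,-a)
pts=M0+U[...,None]*B+V[...,None]*MY;c=(pts-T[:3,3])@T[:3,:3]
mx=(k["fx"]*c[...,0]/c[...,2]+k["cx"]).astype(np.float32);my=(k["fy"]*c[...,1]/c[...,2]+k["cy"]).astype(np.float32)
q=cv2.remap(P,mx,my,cv2.INTER_CUBIC);cv2.imwrite("pics/w12r.png",cv2.convertScaleAbs(cv2.resize(q,(600,600)),alpha=1.4))
print(proj(MOUTH,k));flat(W);rim(W)
h=(W-MOUTH)@S;u=(W-MOUTH)@B;v=(W-MOUTH)@MY
m=(np.hypot(u,v)<5)&(h<-6);print("floor",m.sum(),np.percentile(h[m],[10,50,90]))
```

```text
t 24.9 tcp [ 479.9 -206.7  243.1] grasp in mixer [-80.6  -46.1  139.83] F [-0.2 -0.  -0.9] M [0.   0.44 0.04] gap 16.0 j [-0.61 -0.05  1.91  0.35  0.85 -0.71]
tip: out 41.69 u 0.15 v -45.03 rot err [-0.009 -0.001  0.001] F in screw (S,B,MY) [np.float64(-0.7), np.float64(-0.6), np.float64(-0.1)] M about S 0.05
[263.048 137.246]
flat 22 819 angle deg -30.45 crank -0.0079 axis off [-0.05  0.03] rms 0.7
flat -58 383 angle deg -29.57 crank 0.0074 axis off [0.06 0.04] rms 0.65
rim 1164 h 41.55 u,v [0.02 0.2 ] r 17.84
floor 104 [-14.392 -13.615 -12.608]
```

View pics/w12.png

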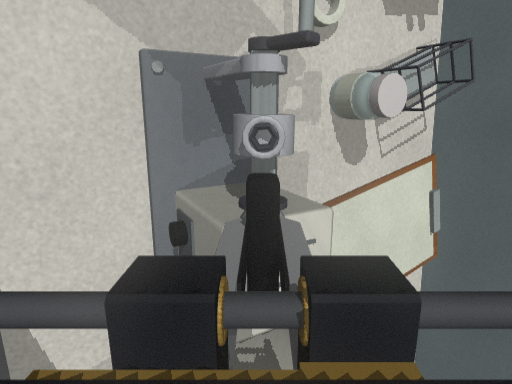

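View pics/w12r.png

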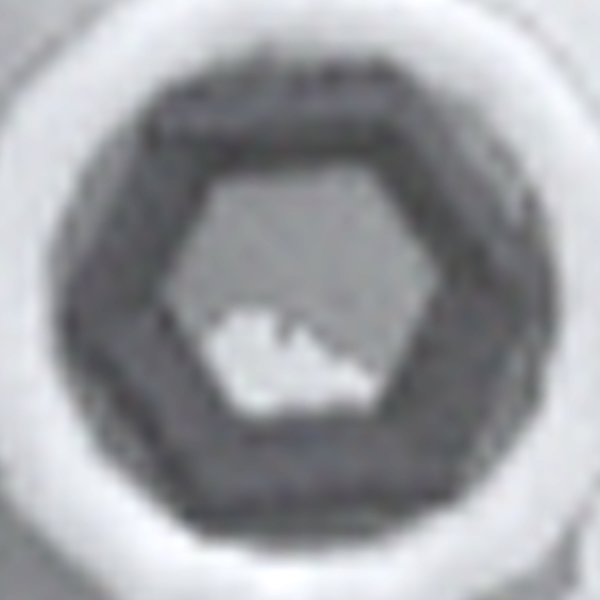

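Run:
```python
from h import *
from scipy.optimize import minimize
B=np.cross(MY,S);k=dict(camera_params("wrist"))
for n in("w1","w4","w12"):
  P=cv2.imread(f"pics/{n}.png");T=np.load(f"pics/{n}T.npy");g=cv2.cvtColor(P,cv2.COLOR_BGR2GRAY).astype(np.float32)
  for dep in(8,):
    M0=MOUTH-dep*S;a=np.arange(-120,120)*.1;U,V=np.meshgrid(a,-a)
    c=(M0+U[...,None]*B+V[...,None]*MY-T[:3,3])@T[:3,:3]
    q=cv2.remap(g,(k["fx"]*c[...,0]/c[...,2]+k["cx"]).astype(np.float32),(k["fy"]*c[...,1]/c[...,2]+k["cy"]).astype(np.float32),cv2.INTER_CUBIC)
    f=cv2.GaussianBlur(q,(0,0),2).astype(float)
    thr=(np.percentile(f[np.hypot(U,V)<4],40)+np.percentile(f[(np.hypot(U,V)>6.5)&(np.hypot(U,V)<9)],40))/2
    m=((f>thr)&(np.hypot(U,V)<7.5)).astype(np.uint8)
    nl,lab,st,ce=cv2.connectedComponentsWithStats(m);i=1+np.argmax(st[1:,4]);m=(lab==i)
    u,v=U[m],V[m];cu,cv_=u.mean(),v.mean();rad=np.hypot(u-cu,v-cv_);th=np.arctan2(v-cv_,u-cu)
    z=np.sum(rad**4*np.exp(6j*th));print(n,dep,"area",m.sum()*.01,"centre",cu,cv_,"corner angle mod60 (ccw from B)",np.degrees(np.angle(z))/6)
```

```text
w1 8 area 107.95 centre 0.0390829087540528 -0.07891616489115327 corner angle mod60 (ccw from B) 28.673055765333924
w4 8 area 103.42 centre -0.01569328949912978 0.011380777412492467 corner angle mod60 (ccw from B) 27.120888748460903
w12 8 area 130.01 centre 0.06540266133374353 -0.12505961079916914 corner angle mod60 (ccw from B) 3.746498162506889
```

Run:
```python
from h import *
B=np.cross(MY,S)
Rt,pt=ins(8,0.44);pt=pt+1.0*B-1.5*MY;print(pt);
Rt2,pt2=ins(40,0.44);pt2=pt2+1.0*B-1.5*MY
screw(Rt2,pt2,3);plan(Rt,pt)
```

```text
[ 500.513 -164.485  214.124]
row x3: [0.1496, -0.0, -0.0005, 0.0005, 0.0142, -0.0018] deg/row 8.57 mm/row 14.4
  via [ 480. -191.  241.]
  via [ 481. -177.  241.]
  via [ 485. -163.  242.]
tool shift m [0.034 0.043 0.001] rotvec [ 0.449 -0.    -0.001] |deg| 25.7
```

Request:
play_rows(motion=[0.1496,0,-0.0005,0.0005,0.0142,-0.0018,1,0.1496,0,-0.0005,0.0005,0.0142,-0.0018,1,0.1496,0,-0.0005,0.0005,0.0142,-0.0018,1,0,0,0,0.01,0,0,1,0,0,0,0.008,0,0,1,0,0,0,0.003,0,0,1,0,0,0,0,0,0,1])

```text
clock: 25.65
eef_pos: [494.3, -160.7, 222.4]
eef_rot: [0.438, 1.049, -0.076]
wrist_force: [0.1, 0.1, -1.4]
finger_gap: 15.7
```

Run:
```python
from h import *
where()
B=np.cross(MY,S)
Rt,pt=ins(8,0.44);pt=pt+1.0*B-1.5*MY;plan(Rt,pt)
```

```text
t 25.65 tcp [ 494.3 -160.7  222.4] grasp in mixer [-69.81   0.81 119.17] F [ 0.1  0.1 -1.4] M [0.01 0.39 0.02] gap 15.7 j [-0.49 -0.05  1.96  0.29  0.77 -0.14]
tip: out 18.41 u -0.58 v 1.8 rot err [0.436 0.002 0.001] F in screw (S,B,MY) [np.float64(-1.2), np.float64(-0.6), np.float64(0.1)] M about S 0.03
tool shift m [ 0.01  -0.002  0.003] rotvec [ 0.004 -0.002 -0.   ] |deg| 0.2
```

Request:
play_rows(motion=[0.004,-0.002,0,0.002,-0.0023,0.003,1,0,0,0,0.003,0,0,1,0,0,0,0.003,0,0,1,0,0,0,0,0,0,1])

```text
clock: 26.05
eef_pos: [499.8, -165.9, 215.7]
eef_rot: [0.438, 1.047, -0.08]
wrist_force: [-1.1, 0.6, -0.6]
finger_gap: 15.7
```

Run:
```python
from h import *
where()
B=np.cross(MY,S)
Rt,pt=ins(0,0.44);pt=pt+1.0*B-1.3*MY;plan(Rt,pt)
```

```text
t 26.05 tcp [ 499.8 -165.9  215.7] grasp in mixer [-63.97  -3.87 112.41] F [-1.1  0.6 -0.6] M [-0.06  0.39 -0.02] gap 15.7 j [-0.49 -0.02  1.95  0.3   0.75 -0.15]
tip: out 9.63 u 1.22 v -3.0 rot err [ 0.439 -0.    -0.001] F in screw (S,B,MY) [np.float64(0.0), np.float64(-1.3), np.float64(0.5)] M about S 0.02
tool shift m [ 0.01   0.001 -0.001] rotvec [0.002 0.    0.001] |deg| 0.1
```

Request:
play_rows(motion=[0,0,0,0.002,0.0014,-0.0009,1,0,0,0,0.003,0,0,1,0,0,0,0.002,0,0,1,0,0,0,0.002,0,0,1,0,0,0,0.002,0,0,1])

```text
clock: 26.55
eef_pos: [505.7, -164.6, 205.6]
eef_rot: [0.437, 1.047, -0.08]
wrist_force: [-0.3, -0.5, -1.0]
finger_gap: 15.7
```

Run:
```python
from h import *
where()
```

```text
t 26.55 tcp [ 505.7 -164.6  205.6] grasp in mixer [-58.22  -2.08 102.33] F [-0.3 -0.5 -1. ] M [-0.05  0.44 -0.03] gap 15.7 j [-0.48  0.    1.95  0.3   0.72 -0.15]
tip: out -1.97 u 1.21 v -1.23 rot err [ 0.438 -0.001 -0.001] F in screw (S,B,MY) [np.float64(-0.8), np.float64(-0.7), np.float64(-0.5)] M about S 0.01
```

Request:
play_rows(motion=[0,0,0,0.002,0,0,1,0,0,0,0.002,0,0,1,0,0,0,0.002,0,0,1,0,0,0,0.002,0,0,1])

```text
clock: 26.95
eef_pos: [509.9, -165.0, 198.0]
eef_rot: [0.436, 1.047, -0.08]
wrist_force: [0.2, -0.7, -1.4]
finger_gap: 16.1
```

Run:
```python
from h import *
where()
```

```text
t 26.95 tcp [ 509.9 -165.   198. ] grasp in mixer [-53.91  -2.14  94.72] F [ 0.2 -0.7 -1.4] M [-0.13  0.57 -0.05] gap 16.1 j [-0.48  0.02  1.95  0.31  0.7  -0.15]
tip: out -10.72 u 1.11 v -1.29 rot err [ 0.438 -0.    -0.001] F in screw (S,B,MY) [np.float64(-1.3), np.float64(-0.5), np.float64(-0.7)] M about S 0.05
```

Entered cleanly at the expected hex angle. Seat to the floor, then feel for the stop.

Request:
play_rows(motion=[0,0,0,0.0015,0,0,1,0,0,0,0.0012,0,0,1,0,0,0,0.0005,0,0,1])

```text
clock: 27.25
eef_pos: [511.7, -165.2, 196.0]
eef_rot: [0.436, 1.046, -0.08]
wrist_force: [-13.8, 3.1, 12.0]
finger_gap: 15.4
```

Run:
```python
from h import *
where()
```

```text
t 27.25 tcp [ 511.7 -165.2  196. ] grasp in mixer [-52.14  -2.22  92.74] F [-13.8   3.1  12. ] M [0.37 1.73 0.16] gap 15.4 j [-0.48  0.03  1.95  0.31  0.7  -0.15]
tip: out -13.31 u 1.71 v -1.39 rot err [ 0.437 -0.001 -0.001] F in screw (S,B,MY) [np.float64(17.4), np.float64(-6.2), np.float64(2.0)] M about S 0.02
```

Request:
play_rows(motion=[0.04,0,0,0,0,0,1,0.04,0,0,0,0,0,1])

```text
clock: 27.45
eef_pos: [511.2, -165.0, 196.0]
eef_rot: [0.518, 1.047, -0.08]
wrist_force: [-2.9, -0.2, -1.4]
finger_gap: 15.5
```

Run:
```python
from h import *
where()
```

```text
t 27.45 tcp [ 511.2 -165.   196. ] grasp in mixer [-52.68  -2.11  92.79] F [-2.9 -0.2 -1.4] M [-0.18  1.   -0.12] gap 15.5 j [-0.48  0.02  1.95  0.31  0.7  -0.07]
tip: out -13.0 u 1.25 v -1.29 rot err [ 0.519  0.    -0.001] F in screw (S,B,MY) [np.float64(0.2), np.float64(-3.2), np.float64(-0.5)] M about S 0.02
```

Request:
play_rows(motion=[0.04,0,0,0,0,0,1,0.04,0,0,0,0,0,1])

```text
clock: 27.65
eef_pos: [510.9, -165.1, 195.9]
eef_rot: [0.6, 1.048, -0.08]
wrist_force: [-2.4, -1.2, -0.4]
finger_gap: 15.6
```

Run:
```python
from h import *
where()
```

```text
t 27.65 tcp [ 510.9 -165.1  195.9] grasp in mixer [-52.96  -2.21  92.64] F [-2.4 -1.2 -0.4] M [-0.26  0.85 -0.09] gap 15.6 j [-0.48  0.02  1.95  0.31  0.7   0.01]
tip: out -12.99 u 0.94 v -1.45 rot err [ 0.602  0.001 -0.001] F in screw (S,B,MY) [np.float64(0.8), np.float64(-2.2), np.float64(-1.3)] M about S 0.08
```

Request:
play_rows(motion=[0.04,0,0,0.0003,0,0,1,0.04,0,0,0,0,0,1])

```text
clock: 27.85
eef_pos: [510.8, -165.3, 195.8]
eef_rot: [0.683, 1.048, -0.081]
wrist_force: [-1.9, -0.2, -0.2]
finger_gap: 16.0
```

Run:
```python
from h import *
where()
```

```text
t 27.85 tcp [ 510.8 -165.3  195.8] grasp in mixer [-52.98  -2.35  92.57] F [-1.9 -0.2 -0.2] M [-0.02  0.89  0.04] gap 16.0 j [-0.48  0.02  1.95  0.31  0.7   0.1 ]
tip: out -13.04 u 0.94 v -1.65 rot err [ 0.685  0.001 -0.001] F in screw (S,B,MY) [np.float64(0.8), np.float64(-1.8), np.float64(-0.4)] M about S 0.08
```

Request:
play_rows(motion=[0.04,0,0,0,0,0,1,0.04,0,0,0,0,0,1])

```text
clock: 28.05
eef_pos: [510.7, -165.3, 195.8]
eef_rot: [0.766, 1.049, -0.081]
wrist_force: [-1.9, 0.5, -0.0]
finger_gap: 15.9
```

Run:
```python
from h import *
where()
```

```text
t 28.05 tcp [ 510.7 -165.3  195.8] grasp in mixer [-53.15  -2.37  92.53] F [-1.9  0.5 -0. ] M [-0.15  0.69  0.08] gap 15.9 j [-0.48  0.02  1.95  0.31  0.7   0.18]
tip: out -12.99 u 0.81 v -1.73 rot err [ 0.768  0.001 -0.002] F in screw (S,B,MY) [np.float64(0.9), np.float64(-1.7), np.float64(0.4)] M about S 0.17
```

Request:
play_rows(motion=[0.04,0,0,0,0,0,1,0.04,0,0,0,0,0,1])

```text
clock: 28.25
eef_pos: [510.6, -165.3, 195.7]
eef_rot: [0.849, 1.049, -0.081]
wrist_force: [-1.2, 0.5, -0.2]
finger_gap: 15.5
```

Run:
```python
from h import *
where()
```

```text
t 28.25 tcp [ 510.6 -165.3  195.7] grasp in mixer [-53.23  -2.37  92.49] F [-1.2  0.5 -0.2] M [-0.09  0.69  0.13] gap 15.5 j [-0.48  0.02  1.95  0.31  0.7   0.26]
tip: out -12.99 u 0.75 v -1.8 rot err [ 0.851  0.001 -0.002] F in screw (S,B,MY) [np.float64(0.5), np.float64(-1.2), np.float64(0.4)] M about S 0.19
```

```bash
cat >> h.py <<'E'
def barang(d,k,R,p):
    X=(cloud(d,k)-p)@R
    b=(X[...,0]<-24)&(X[...,0]>-31)&(X[...,1]>10)&(X[...,1]<40)&(abs(X[...,2])<14)
    q=X[b];r=cv2.minAreaRect(q[:,1:].astype(np.float32))
    ys=np.arange(12,35,2);z=[np.mean([np.percentile(q[abs(q[:,1]-y)<1.5,2],3),np.percentile(q[abs(q[:,1]-y)<1.5,2],97)]) for y in ys]
    print("bar in tool: slope",np.polyfit(ys,z,1).round(3),r)
E
python3 - <<'E'
from h import *
s,R,p=pose();k=camera_params("wrist");P,d=camera("wrist");barang(d,k,R,p);cv2.imwrite("pics/w13.png",P)
barang(np.load("pics/w6.npy"),k,R,p);barang(np.load("pics/w12.npy"),k,R,p)
cv2.imwrite("pics/w13c.png",cv2.resize(P[140:290,190:340],None,fx=4,fy=4,interpolation=2))
E
```

```text
bar in tool: slope [-0.039 -0.177] ((23.904926300048828, -0.003635406494140625), (27.793596267700195, 27.799373626708984), 89.97048950195312)
bar in tool: slope [-0.033 -0.296] ((23.964908599853516, -0.043526649475097656), (27.872251510620117, 27.900585174560547), 89.98400115966797)
bar in tool: slope [-0.031 -0.344] ((23.95611000061035, 0.06662559509277344), (27.855457305908203, 27.957042694091797), 0.1903800517320633)
```

View pics/w13c.png

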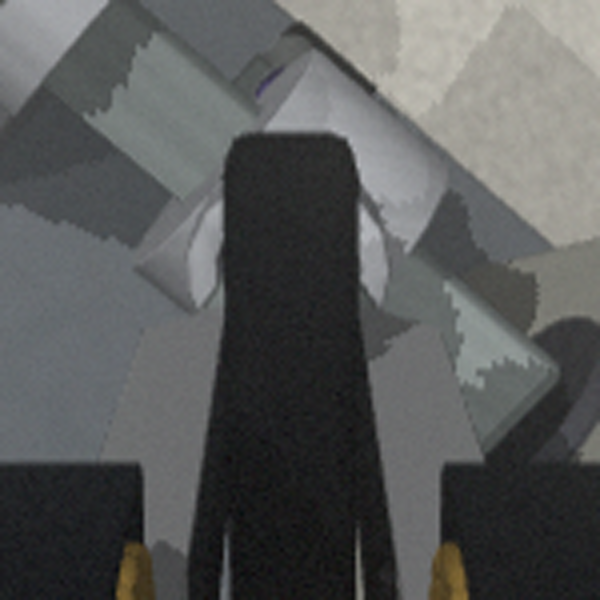

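Request:
play_rows(motion=[0.05,0,0,0.0003,0,0,1,0.05,0,0,0,0,0,1])

```text
clock: 28.5
eef_pos: [510.6, -165.2, 195.8]
eef_rot: [0.952, 1.049, -0.081]
wrist_force: [-1.9, 0.7, -0.6]
finger_gap: 15.6
```

Run:
```python
from h import *
where()
```

```text
t 28.5 tcp [ 510.6 -165.2  195.8] grasp in mixer [-53.17  -2.33  92.52] F [-1.9  0.7 -0.6] M [-0.03  0.9   0.11] gap 15.6 j [-0.48  0.02  1.95  0.31  0.7   0.36]
tip: out -12.99 u 0.88 v -1.84 rot err [ 0.954  0.001 -0.002] F in screw (S,B,MY) [np.float64(0.5), np.float64(-2.0), np.float64(0.5)] M about S 0.15
```

Request:
play_rows(motion=[0.05,0,0,0,0,0,1,0.05,0,0,0,0,0,1])

```text
clock: 28.7
eef_pos: [510.5, -165.2, 195.7]
eef_rot: [1.054, 1.05, -0.08]
wrist_force: [-2.2, -0.0, 0.3]
finger_gap: 15.6
```

Run:
```python
from h import *
where()
```

```text
t 28.7 tcp [ 510.5 -165.2  195.7] grasp in mixer [-53.34  -2.27  92.43] F [-2.2 -0.   0.3] M [-0.02  0.73  0.08] gap 15.6 j [-0.48  0.02  1.95  0.31  0.7   0.47]
tip: out -12.99 u 0.71 v -1.86 rot err [ 1.056  0.002 -0.002] F in screw (S,B,MY) [np.float64(1.4), np.float64(-1.8), np.float64(-0.2)] M about S 0.11
```

Request:
play_rows(motion=[0.05,0,0,0,0,0,1,0.05,0,0,0,0,0,1])

```text
clock: 28.9
eef_pos: [510.4, -165.1, 195.6]
eef_rot: [1.156, 1.05, -0.08]
wrist_force: [-1.8, 0.8, -0.4]
finger_gap: 15.4
```

Run:
```python
from h import *
where()
```

```text
t 28.9 tcp [ 510.4 -165.1  195.6] grasp in mixer [-53.4   -2.2   92.41] F [-1.8  0.8 -0.4] M [0.02 0.7  0.03] gap 15.4 j [-0.48  0.02  1.95  0.3   0.7   0.57]
tip: out -12.98 u 0.67 v -1.87 rot err [ 1.158  0.002 -0.002] F in screw (S,B,MY) [np.float64(0.6), np.float64(-1.8), np.float64(0.6)] M about S 0.04
```

Request:
play_rows(motion=[0,0,0,-0.004,0,0,1,0,0,0,-0.01,0,0,1,0,0,0,-0.015,0,0,1,0,0,0,-0.015,0,0,1,0,0,0,-0.002,-0.02,0,1,0,0,0,0,-0.025,0,1,0,0,0,0,0,0,1])

```text
clock: 29.6
eef_pos: [448.3, -178.6, 218.9]
eef_rot: [1.144, 1.047, -0.081]
wrist_force: [0.0, -0.8, -0.5]
finger_gap: 15.4
```

```bash
cat >> h.py <<'E'
def hexang(n,P,T):
    B=np.cross(MY,S);k=camera_params("wrist");g=cv2.cvtColor(P,cv2.COLOR_BGR2GRAY).astype(np.float32)
    M0=MOUTH-8*S;a=np.arange(-120,120)*.1;U,V=np.meshgrid(a,-a)
    c=(M0+U[...,None]*B+V[...,None]*MY-T[:3,3])@T[:3,:3]
    q=cv2.remap(g,(k["fx"]*c[...,0]/c[...,2]+k["cx"]).astype(np.float32),(k["fy"]*c[...,1]/c[...,2]+k["cy"]).astype(np.float32),cv2.INTER_CUBIC)
    cv2.imwrite(f"pics/{n}r.png",cv2.convertScaleAbs(cv2.resize(q,(600,600)),alpha=1.4))
    f=cv2.GaussianBlur(q,(0,0),2).astype(float);r=np.hypot(U,V)
    thr=(np.percentile(f[r<4],40)+np.percentile(f[(r>6.5)&(r<9)],40))/2
    m=((f>thr)&(r<7.5)).astype(np.uint8)
    nl,lab,st,ce=cv2.connectedComponentsWithStats(m);i=1+np.argmax(st[1:,4]);m=(lab==i)
    u,v=U[m],V[m];cu,cv_=u.mean(),v.mean();th=np.arctan2(v-cv_,u-cu)
    print("hex area",m.sum()*.01,"centre",cu.round(2),cv_.round(2),"corner ccw from B mod60",(np.degrees(np.angle(np.sum(np.hypot(u-cu,v-cv_)**4*np.exp(6j*th))))/6).round(2))
E
python3 - <<'E'
from h import *
where()
k=camera_params("wrist");P,d=camera("wrist");W=cloud(d,k);cv2.imwrite("pics/w14.png",P)
hexang("w14",P,k["T"]);flat(W)
E
```

```text
t 29.6 tcp [ 448.3 -178.6  218.9] grasp in mixer [-114.3   -20.56  115.61] F [ 0.  -0.8 -0.5] M [0.   0.46 0.02] gap 15.4 j [-0.59 -0.13  2.04  0.35  0.79  0.44]
tip: out 37.57 u -40.28 v -20.26 rot err [ 1.146 -0.001 -0.001] F in screw (S,B,MY) [np.float64(-0.5), np.float64(-0.2), np.float64(-0.8)] M about S 0.03
hex area 122.67 centre 0.51 -0.16 corner ccw from B mod60 5.25
flat 22 800 angle deg -30.01 crank -0.0002 axis off [0.17 0.19] rms 0.69
flat -58 1037 angle deg -30.31 crank -0.0054 axis off [0.29 0.12] rms 0.68
```

View pics/w14r.png

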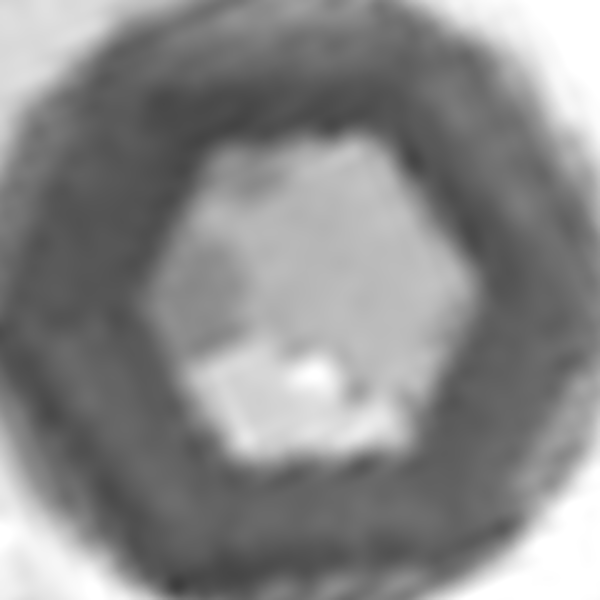

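View pics/w14.png

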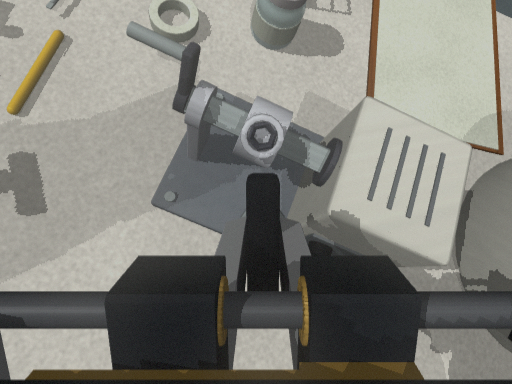

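Run:
```python
from h import *
s,R,p=pose();k=camera_params("wrist");P,d=camera("wrist")
for dd in(np.load("pics/w6.npy"),np.load("pics/w12.npy"),d): bar(cloud(dd,k),R,p)
T=np.load("home.npy");Rh=T[:3,:3];ph=T[:3,3]*1000
screw(Rh,ph+[0,0,165],18)
rep()
```

```text
bar y12-20 top x -27.59 z-range -7.75 4.58
 bar y20-28 top x -27.59 z-range -6.76 4.95
 bar y28-37 top x -27.52 z-range -7.72 5.34
 end y 37.522501638181026
 bar y12-20 top x -27.64 z-range -8.17 5.06
 bar y20-28 top x -27.62 z-range -7.69 4.95
 bar y28-37 top x -27.53 z-range -8.05 4.91
 end y 37.44731169912841
 bar y12-20 top x -27.65 z-range -8.15 4.55
 bar y20-28 top x -27.61 z-range -7.22 4.99
 bar y28-37 top x -27.53 z-range -7.72 4.99
 end y 37.40636104079395
row x18: [-0.1608, 0.0403, 0.015, 0.0066, 0.0339, 0.0082] deg/row 9.54 mm/row 35.5
  via [ 574. -130.  262.]
  via [642. -11. 286.]
  via [625. 128. 286.]
  via [529. 227. 267.]
t 29.7 tcp [ 450.  -178.6  220.1] grasp in mixer [-112.59  -20.38  116.88] F [-0.6 -1.  -1.5] M [ 0.01  0.47 -0.  ] gap 16.1 j [-0.59 -0.13  2.04  0.35  0.79  0.44]
```

Request:
play_rows(motion=[-0.147,0,0,-0.02,0,0,1,-0.147,0,0,-0.03,0,0,1,-0.147,0,0,-0.01,0,0,1])

```text
clock: 30.0
eef_pos: [420.6, -175.3, 274.3]
eef_rot: [0.692, 1.047, -0.08]
wrist_force: [-0.1, 0.4, -1.0]
finger_gap: 16.0
```

Run:
```python
from h import *
T=np.load("home.npy");Rh=T[:3,:3];ph=T[:3,3]*1000
screw(Rh,ph+[0,0,165],20)
rep()
```

```text
row x20: [-0.1233, 0.0287, 0.0188, 0.007, 0.0239, 0.0136] deg/row 7.33 mm/row 28.3
  via [ 538. -105.  301.]
  via [594.  23. 305.]
  via [565. 158. 287.]
  via [463. 247. 254.]
t 30.0 tcp [ 420.6 -175.3  274.3] grasp in mixer [-142.15  -19.4   171.03] F [-0.1  0.4 -1. ] M [-0.11  0.43  0.04] gap 16.0 j [-0.63 -0.25  2.01  0.33  0.95  0.01]
```

Request:
play_rows(motion=[-0.1233,0.0287,0.0188,0.007,0.0239,0.0136,1,-0.1233,0.0287,0.0188,0.007,0.0239,0.0136,1,-0.1233,0.0287,0.0188,0.007,0.0239,0.0136,1,-0.1233,0.0287,0.0188,0.007,0.0239,0.0136,1,-0.1233,0.0287,0.0188,0.007,0.0239,0.0136,1,-0.1233,0.0287,0.0188,0.007,0.0239,0.0136,1,-0.1233,0.0287,0.0188,0.007,0.0239,0.0136,1,-0.1233,0.0287,0.0188,0.007,0.0239,0.0136,1,-0.1233,0.0287,0.0188,0.007,0.0239,0.0136,1,-0.1233,0.0287,0.0188,0.007,0.0239,0.0136,1,-0.1233,0.0287,0.0188,0.007,0.0239,0.0136,1,-0.1233,0.0287,0.0188,0.007,0.0239,0.0136,1,-0.1233,0.0287,0.0188,0.007,0.0239,0.0136,1,-0.1233,0.0287,0.0188,0.007,0.0239,0.0136,1,-0.1233,0.0287,0.0188,0.007,0.0239,0.0136,1,-0.1233,0.0287,0.0188,0.007,0.0239,0.0136,1])

```text
clock: 31.6
eef_pos: [545.8, 201.0, 285.0]
eef_rot: [-0.582, 1.453, 0.785]
wrist_force: [-0.0, -1.0, 0.1]
finger_gap: 16.3
```

Run:
```python
from h import *
T=np.load("home.npy");Rh=T[:3,:3];ph=T[:3,3]*1000
screw(Rh,ph+[0,0,110],5)
rep()
```

```text
row x5: [-0.0799, 0.0166, 0.0158, 0.017, 0.0179, 0.0075] deg/row 4.76 mm/row 25.8
  via [531. 213. 268.]
  via [515. 224. 250.]
  via [499. 234. 233.]
  via [481. 241. 216.]
  via [463. 247. 199.]
t 31.6 tcp [545.8 201.  285. ] grasp in mixer [-38.84 363.79 184.21] F [-0.  -1.   0.1] M [-0.08  0.04  0.02] gap 16.3 j [ 0.26  0.26  1.39  0.06  1.39 -1.11]
```

Request:
play_rows(motion=[-0.0799,0.0166,0.0158,0.017,0.0179,0.0075,1,-0.0799,0.0166,0.0158,0.017,0.0179,0.0075,1,-0.0799,0.0166,0.0158,0.017,0.0179,0.0075,1,-0.0799,0.0166,0.0158,0.017,0.0179,0.0075,1,-0.0799,0.0166,0.0158,0.017,0.0179,0.0075,1,0,0,0,0,0,0,1])

```text
clock: 32.2
eef_pos: [459.3, 255.2, 197.1]
eef_rot: [-2.349, 1.562, -0.552]
wrist_force: [-0.3, -0.2, -0.8]
finger_gap: 16.0
```

```bash
cat >> h.py <<'E'
T=np.load("home.npy");Rh=T[:3,:3];ph=T[:3,3]*1000
def home(z):
    np.set_printoptions(precision=4,suppress=True)
    s,R,p=pose();dp=R.T@(ph+[0,0,z]-p)/1000;rv=Ro.from_matrix(R.T@Rh).as_rotvec()
    print("t",s["clock"],"above home",(p-ph).round(2),"to go",dp.round(4),"rv",rv.round(4),"F",s["wrist_force"].round(1),"gap",round(s["finger_gap"],1))
E
python3 - <<'E'
from h import *
home(50)
E
```

```text
t 32.2 above home [ -3.37   8.25 108.32] to go [ 0.0584 -0.0011 -0.0084] rv [ 0.0306 -0.0062  0.0015] F [-0.3 -0.2 -0.8] gap 16.0
```

Request:
play_rows(motion=[0.0306,-0.0062,0.0015,0.015,-0.0011,-0.0084,1,0,0,0,0.02,0,0,1,0,0,0,0.014,0,0,1,0,0,0,0,0,0,1])

```text
clock: 32.6
eef_pos: [466.7, 249.7, 150.9]
eef_rot: [-1.408, 1.557, 0.352]
wrist_force: [0.4, -0.1, -0.1]
finger_gap: 16.0
```

Run:
```python
from h import *
home(45)
```

```text
t 32.6 above home [ 4.06  2.79 62.16] to go [ 0.0171  0.0047 -0.002 ] rv [-0.0056  0.0018  0.0088] F [ 0.4 -0.1 -0.1] gap 16.0
```

Request:
play_rows(motion=[-0.0056,0.0018,0.0088,0.003,0.0047,-0.002,1,0,0,0,0.005,0,0,1,0,0,0,0,0,0,1])

```text
clock: 32.9
eef_pos: [464.2, 247.4, 145.2]
eef_rot: [-1.447, 1.563, 0.318]
wrist_force: [0.0, 0.1, -0.4]
finger_gap: 15.8
```

Run:
```python
from h import *
home(35)
```

```text
t 32.9 above home [ 1.54  0.43 56.43] to go [ 0.0214  0.0018 -0.0001] rv [-0.0015  0.0006  0.0035] F [ 0.   0.1 -0.4] gap 15.8
```

Request:
play_rows(motion=[-0.0015,0.0006,0.0035,0.004,0.0017,0,1,0,0,0,0.004,0,0,1,0,0,0,0.004,0,0,1,0,0,0,0.004,0,0,1])

```text
clock: 33.3
eef_pos: [463.2, 247.4, 129.4]
eef_rot: [-1.433, 1.564, 0.333]
wrist_force: [0.0, 0.0, -1.5]
finger_gap: 15.8
```

Run:
```python
from h import *
home(20)
```

```text
t 33.3 above home [ 0.5   0.45 40.7 ] to go [ 0.0207  0.0007 -0.0004] rv [-0.0001  0.0006  0.0023] F [ 0.   0.  -1.5] gap 15.8
```

Tip is in the hole (40.7 above home is below the plate face), no force.

Request:
play_rows(motion=[0,0,0.002,0.005,0.0007,-0.0004,1,0,0,0,0.005,0,0,1,0,0,0,0.005,0,0,1,0,0,0,0.005,0,0,1,0,0,0,0.005,0,0,1])

```text
clock: 33.8
eef_pos: [462.5, 246.8, 102.0]
eef_rot: [-1.378, 1.566, 0.388]
wrist_force: [0.6, -0.6, -0.6]
finger_gap: 15.8
```

Run:
```python
from h import *
home(0)
```

```text
t 33.8 above home [-0.13 -0.12 13.22] to go [ 0.0132 -0.0001  0.0001] rv [-0.0002  0.0005 -0.0003] F [ 0.6 -0.6 -0.6] gap 15.8
```

Request:
play_rows(motion=[0,0,0,0.004,0,0,1,0,0,0,0.004,0,0,1,0,0,0,0.003,0,0,1,0,0,0,0.001,0,0,1])

```text
clock: 34.2
eef_pos: [462.6, 246.7, 88.6]
eef_rot: [-1.423, 1.567, 0.343]
wrist_force: [-4.0, -2.5, 11.0]
finger_gap: 15.9
```

Run:
```python
from h import *
home(0)
```

```text
t 34.2 above home [-0.08 -0.21 -0.15] to go [-0.0001 -0.0001  0.0002] rv [-0.0002  0.0002 -0.0007] F [-4.  -2.5 11. ] gap 15.9
```

Request:
play_rows(motion=[0,0,0,0,0,0,-0.4,0,0,0,0,0,0,-0.4,0,0,0,0,0,0,-0.4,0,0,0,0,0,0,-0.4,0,0,0,0,0,0,-0.4,0,0,0,0,0,0,-0.4,0,0,0,-0.015,0,0,-0.4,0,0,0,-0.025,0,0,-0.4,0,0,0,-0.03,0,0,-0.4,0,0,0,-0.03,0,0,-0.4,0,0,0,0,0,0,-0.4])

```text
clock: 35.3
eef_pos: [462.0, 246.5, 192.1]
eef_rot: [-1.391, 1.568, 0.375]
wrist_force: [0.0, 0.5, -0.9]
finger_gap: 65.6
```

Run:
```python
from h import *
rep()
k=camera_params("wrist");P,d=camera("wrist");W=cloud(d,k);z=W[...,2];cv2.imwrite("pics/w15.png",P)
mt=(z>110)&(z<125)&(W[...,1]<285)&(W[...,1]>205)&(W[...,0]>410)&(W[...,0]<508)
q=W[mt];print(mt.sum(),cv2.minAreaRect(q[:,:2].astype(np.float32)),np.median(q[:,2]))
pl=(z>70)&(z<80)&(W[...,0]>400)&(W[...,0]<650)&(W[...,1]>190)&(W[...,1]<340);print(np.median(z[pl]))
for c in("scene","top"):
    P,d=camera(c);k2=camera_params(c);flat(cloud(d,k2));cv2.imwrite(f"pics/{c}15.png",P)
```

```text
t 35.3 tcp [462.  246.5 192.1] grasp in mixer [-124.59  404.31   91.41] F [ 0.   0.5 -0.9] M [ 0.06  0.02 -0.02] gap 65.6 j [ 0.42  0.25  1.62 -0.    1.27 -1.35]
1790 ((461.41412353515625, 247.44888305664062), (72.19671630859375, 15.772649765014648), 11.540336608886719) 115.46187090893926
74.72597006433324
few 52
few 48
flat 22 120 angle deg -31.58 crank -0.0276 axis off [-1.37  1.58] rms 1.44
flat -58 143 angle deg -30.05 crank -0.0009 axis off [-0.95  1.18] rms 1.2
```

View pics/w15.png

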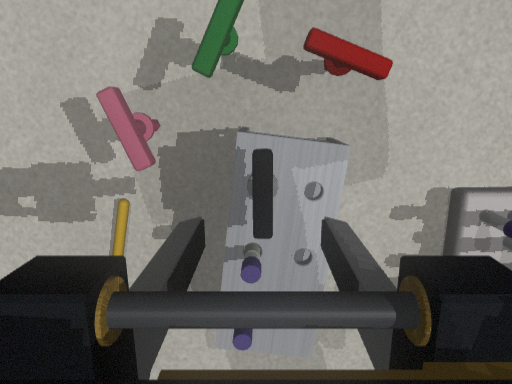

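View pics/scene15.png

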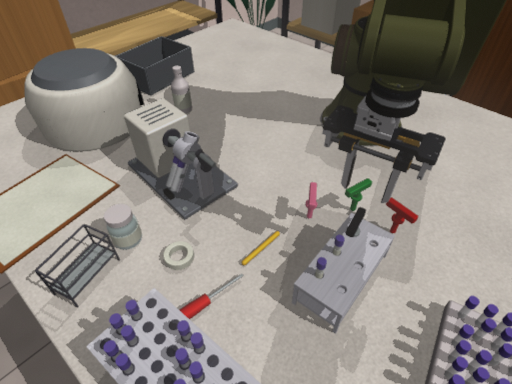

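```bash
python3 -c "
from h import *
print(sign_off())"
```

```text
the job is handed in; nothing more can be done
None
```

I did the whole job in order and handed it in at about 35.5 s. My last checks agree with the task, except for two oddities with the key in the socket.

- **Crank:** I led the pin round until the flat faced the setscrew. The wrist-camera fits of the flat after release gave 0 within about 0.01 rad, and still did after the key work. A last, coarser fit from the top camera gave -0.03 and -0.001.
- **Setscrew:** I seated the black key (not the green, pink or red ones) until it hit the bottom of the socket, then turned it clockwise. The hexagon moved about 84° to the angle I calculated for the 2.0 rad stop. I seated the key again and turned further; the screw did not move.
- **Key:** It is back in its own rack hole. The top of its bar reads 115.5 mm above the table, the same as at the start. The tubes, marker, screwdriver, tape roll and jar look unmoved.

**Two checks that disagreed:**
- The key bottomed about 13 mm below the boss's rim, where the task says 16 mm. The depth picture showed the socket floor at that same 13 mm before I touched it, and pushing with about 38 N took it no deeper.
- The key turned further than the screw did, by about 0.4 rad on the first turn and about 0.7 rad on the second. The wrist moment about the screw axis read at most about 0.2 N m. The "tight" verdict therefore rests on the hexagon's angle staying put, not on a clear torque stop.

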